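# Lay out gearbox parts and load the dial gauge

## Task

Lay the gearbox parts out for checking: put the large gear flat on top of the clutch drum with its boss up, the small gear flat and centred on the large gear's boss, and stand the flanged hub upright on the bench midway between the two V-blocks. Set the thrust bearing on the ringed seat of the slide plate, and slide the loaded plate in under the low gauge head so that the bearing lies centred right beneath the head. Do not bump the gauge, and leave the blue tin and the wrench where they are.

Things in the scene. Friction and masses are not known exactly. Their poses are not given: they have to be found in the camera images.
- drum: Fixed target: dark steel clutch drum with a toothed side band, an upright cylinder 110 mm in diameter (teeth to 116) and 70 mm high with a plain flat top. Origin at the centre of its underside, z up; its flat top is at z = 70 mm.
- gauge: Fixed dial gauge stand. Origin on the bench right under the gauge head (steel disc, 40 mm diameter, underside 28 mm above the bench; 12 mm spindle; arm at height 94 to 116, dial 60 mm wide, 24 deep (x), top at 170). x points from the open side, which faces the robot within 0.25 rad, to the base block (80 x 90 x 25 mm, starts at x = 45) and column (x = 90, 190 high).
- blocks: Fixed target: a pair of steel V-blocks, each 40 mm (x) by 30 mm (y) by 45 mm high, centred at y = +70 and -70 mm; the bare bench between their inner faces is 110 mm wide. Origin on the bench midway between the two, z up. The y axis runs from one block to the other.
- plate: Loose aluminium slide plate, flat, 0.3 kg, 155 (x) x 70 (y) x 8 mm. Origin at its underside below the centre of the seat (dark 62 mm ring outline on the flat top). It reaches from x = +30 mm (front end, goes under the gauge first) to -125. Upright grip tab, 30 (x) x 12 (y) mm, top 47 mm above the bench, centred at x = -110, y = 0.
- bearing: Loose steel thrust ball bearing lying flat: a ring 52 mm outside diameter, 24 mm bore, 12 mm high (with balls showing 1.5 mm above). About 0.12 kg. Origin at the centre of its underside, z up.
- large_gear: Loose steel gear, the wider one, lying flat: toothed wheel 88 mm in diameter and 14 mm thick with a round boss on top, 40 mm in diameter and 18 mm high (32 mm over all). About 0.4 kg. Origin at the centre of its underside, z up through the boss.
- small_gear: Loose steel gear, the narrow one, lying flat: 46 mm in diameter over the teeth, 22 mm high, no boss. About 0.2 kg. Origin at the centre of its underside, z up.
- hub: Loose dark steel flanged hub standing upright: flange 52 mm in diameter and 8 mm thick at the bottom, above it a splined barrel 32 mm in diameter up to 60 mm height. About 0.25 kg. Origin at the centre of its underside, z up.
- tin: Bystander: blue round tin, 72 mm in diameter and 55 mm high, standing loose. Origin at the centre of its underside. Leave it alone.
- wrench: Bystander: loose steel wrench lying on the bench, 170 mm long along its x axis, origin at the middle of its underside. Leave it alone.
There are look-alikes about, which are no part of the job. Of the things that look like the hub, the smaller one is meant. Leave any yellow look-alike of the large_gear alone.

How it is judged:
By the outcome, as a careful person would: the job done as asked, in the order asked, and still so for the second after the job is handed in, with the robot touching nothing.
It also fails if it takes over 149 s, if anything falls off the work surface, if the arm or the gripper's body presses on something with over 40 N, if the wrist force passes 120 N, or if a joint passes its speed limit or range.

## Robot

A 6-joint arm with a two-finger parallel gripper is mounted at the origin on the work surface. World frame = base frame: x ahead of the robot, y to its left, z up, the work surface at z = 0. Lengths are in mm, angles in degrees, forces in N, time in s.
With the tool pointing down it reaches from about 375 to 750 mm from the base axis. Payload 9 kg.
Tool frame: the origin (TCP) lies on the centre line of the jaws, within the pads' length; the fingertips stand 19 mm ahead of it and the grasp point (between the pads) is the TCP; z points along the fingers, x is the direction in which the jaws open and shut, and the axes are right-handed (so a half turn about z gives the same grasp; the last joint's range is limited). The gripper opens to 85 mm and grips with 20 to 120 N. Pads are 22 mm wide; open, the fingers measure 114 mm over their backs; the gripper's body (76 mm by 85 mm) begins 54 mm behind the grasp point. The pads swing forward as they close: fully open they stand 13 mm farther back than shut.
Start: joints at [-77.103, 5.964, 5.575, 89.605, 0, 77.527], TCP at [257.096, -542.159, 250.331] pointing down, gripper open.
Joint ranges: [-171.21, 171.21], [-48.23, 106.86], [-62.78, 66.21], [-105.2, 120.99], [-86.42, 89.51], [-180, 180]. Speed limits (degrees/s): [127.2, 127.2, 147.25, 180, 180, 180].

## Interface

Orientations are given as a 3x3 rotation matrix whose columns are the frame's x, y, z axes.
In Python, from rig import bot gives the robot as it stands.
- The arm moves only by the tool drive_tool, never from a script. Its argument "commands" is a list of rows, each a list of 7 numbers: the shift along the world's x, y, z in mm, then the turn, a rotation vector about the world's x, y, z in rad, then the finger opening in mm, from 0 to 85.4. A call has 1 to 20 rows; each row is the pose to reach, as a shift and turn from the pose measured when the call began; what a row does not reach only later rows make up. A row lasts 1/12 s, in which the tool goes at most 41.7 mm and 7.16 degrees, less where a joint would pass 70% of its speed; a pose out of reach is approached as far as the arm can. A call with a gripper value outside its range is refused whole. The fingers move at their own pace and stop on an object; "grip_force" is the grip in N (left out, the last holds). Time passes only in rows, so rows that repeat a pose let the fingers close. It gives the time, the measured TCP pose, the force and the opening at its end, in the units of the state.
- bot.observe(): the state, without advancing time (a new reading comes with each control period).
- bot.camera(name): name is "side" or "top"; returns the picture (384x512x3 uint8, red, green, blue); there is no depth.
- bot.calibration(name): a dict with "fov_y" (degrees; the focal length in pixels is half the picture's height over the tangent of half this angle, whatever the lens; pixels are square), "cx", "cy" (the principal point, pixels), "D" ([k1, k2, p1, p2, k3] as OpenCV has them; the pictures are not rectified), "R" (3x3) and "t" (3): a world point X has camera coordinates R X + t. Camera axes: x right, y down, z forward; pixel columns grow to the right and rows downward; lengths in mm; the calibration is good to about 2 mm. A picture is of the moment at which its call begins. calibration takes no time and is no camera call.
- bot.hand_in(): hands the job in, once; it reports no verdict.
The state is a dict: "clock": time; "joint_positions": joint angles; "joint_velocities": joint speeds; "effort": joint torques, N m; "ee_pos": TCP position; "tool_rot": TCP orientation; "ft_force": force on the tool from outside, world axes, zero at the start; "torque": the same for the moment, N m; "grip_width": finger opening in mm.
Only numpy, scipy, OpenCV 4.12 (cv2) and the standard library are available. Lean on these libraries where they do the work, as an engineer would, in place of code of your own. Each camera call takes 0.05 s, during which the arm holds its last target.

## Working session

There is one attempt and no reset: what is moved stays moved. The work goes in short steps, Python scripts to look and compute and a tool call to move; the robot and the scene stay as the last step left them, time stands still between calls to the robot, and variables do not carry over. Pictures are saved under pics/ and viewed, and the job is handed in when it is done.

Besides the shell and the picture viewer there is one more tool, called as a command line: name --pt "numbers of a row" for each row, then --argument value for the rest. drive_tool: Moves the arm, as the interface text tells. Its arguments: {"type":"object","properties":{"commands":{"type":"array","items":{"type":"array","items":{"type":"number"}}},"grip_force":{"type":"number"}},"required":["commands"]}

```bash
mkdir -p pics; ls
python3 - <<'E'
from rig import bot
import cv2,numpy as np
s=bot.observe()
print(s)
for n in ("side","top"):
    im=bot.camera(n); cv2.imwrite(f"pics/{n}0.png",im[:,:,::-1])
    print(n,bot.calibration(n))
E
```

```text
pics
{'clock': 0.0, 'joint_positions': array([-7.71044405e+01,  5.99957983e+00,  5.52492910e+00,  8.96059809e+01,
       -4.26379937e-04,  7.75258600e+01]), 'joint_velocities': array([-0.02908388,  0.01678166, -0.06986662, -0.00955627,  0.06956881,
        0.02941173]), 'effort': array([-1.10069264e-03, -5.56925547e+01,  5.03658593e+01,  1.66472979e-02,
       -1.83562615e-04,  1.43362075e-05]), 'ee_pos': array([ 256.99708296, -541.80610719,  249.49204041]), 'tool_rot': array([[ 4.28457134e-01, -9.03562052e-01, -3.21324575e-04],
       [-9.03561062e-01, -4.28457151e-01,  1.37013169e-03],
       [-1.37567281e-03, -2.96706323e-04, -9.99999010e-01]]), 'ft_force': array([ 1.01008097,  0.85208747, -0.4047349 ]), 'torque': array([ 0.00212397, -0.03815333,  0.0315133 ]), 'grip_width': 85.30477931487489}
side {'fov_y': 45.48668396928841, 'cx': 263.0128285834576, 'cy': 189.8463414238217, 'D': array([-0.16618567,  0.        ,  0.        ,  0.        ,  0.        ]), 'R': array([[-0.99241022, -0.12295941, -0.00171448],
       [-0.05783841,  0.47902901, -0.87589151],
       [ 0.10852039, -0.86914452, -0.48250506]]), 't': array([ 515.77600607,   67.95478744, 1391.62417913])}
top {'fov_y': 50.937358640193914, 'cx': 255.65638126880353, 'cy': 196.4728138606043, 'D': array([0.03951746, 0.        , 0.        , 0.        , 0.        ]), 'R': array([[-0.01799746, -0.99979375,  0.00940988],
       [-0.99859206,  0.01750453, -0.05007486],
       [ 0.04989982, -0.01029785, -0.99870114]]), 't': array([  -2.39833846,  506.23962279, 1067.68979078])}
```

View pics/side0.png

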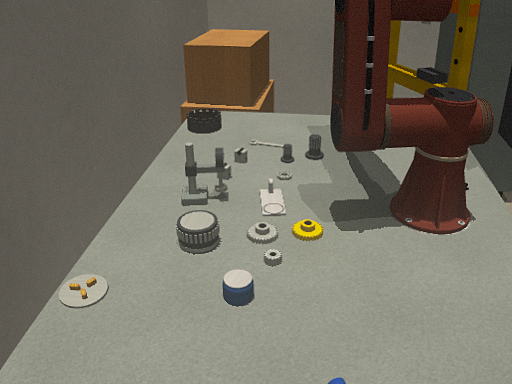

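View pics/top0.png

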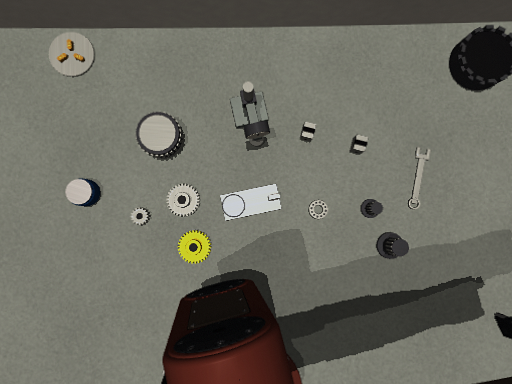

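The side view shows the whole bench. In the top view:
- Drum (160,133), plate seat (233,205) with its tab (273,198), gauge head (257,138).
- V-blocks (309,131) and (360,144), bearing (318,210), wrench (418,178), tin (82,192).
- Gears: white large gear (183,200), yellow look-alike (194,247), small gear (140,216).
- Hubs at (371,208) and (392,245). The one at (371,208) looks smaller.

I'll enlarge these to confirm.

Run:
```python
import cv2,numpy as np
t=cv2.imread("pics/top0.png"); s=cv2.imread("pics/side0.png")
a=cv2.resize(t[100:270,50:250],None,fx=4,fy=4,interpolation=cv2.INTER_CUBIC)[:600]
cv2.imwrite("pics/c1.png",cv2.resize(t[110:260,110:290],None,fx=4,fy=4,interpolation=cv2.INTER_CUBIC))
cv2.imwrite("pics/c2.png",cv2.resize(t[75:225,225:415],None,fx=4,fy=4,interpolation=cv2.INTER_CUBIC))
cv2.imwrite("pics/c3.png",np.hstack([cv2.resize(s[125:195,225:335],None,fx=4,fy=4,interpolation=cv2.INTER_CUBIC),cv2.resize(t[190:260,345:430],None,fx=4,fy=4,interpolation=cv2.INTER_CUBIC)]))
```

```text
(no output)
```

View pics/c1.png

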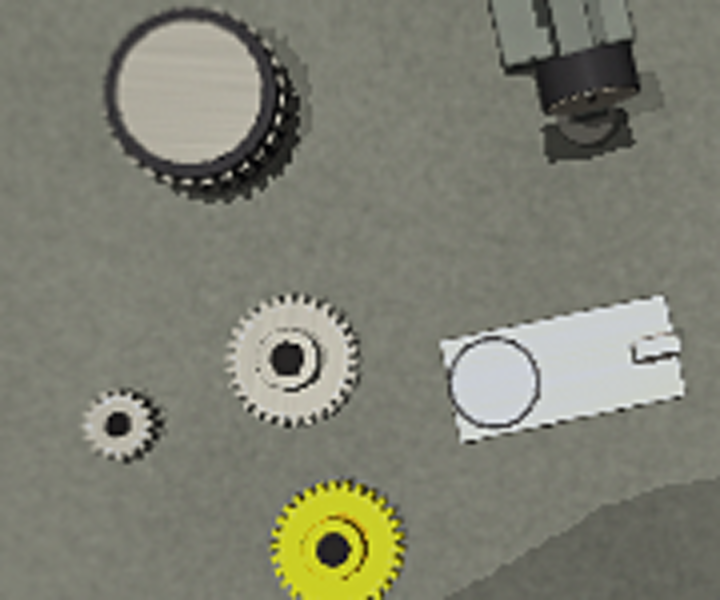

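View pics/c2.png

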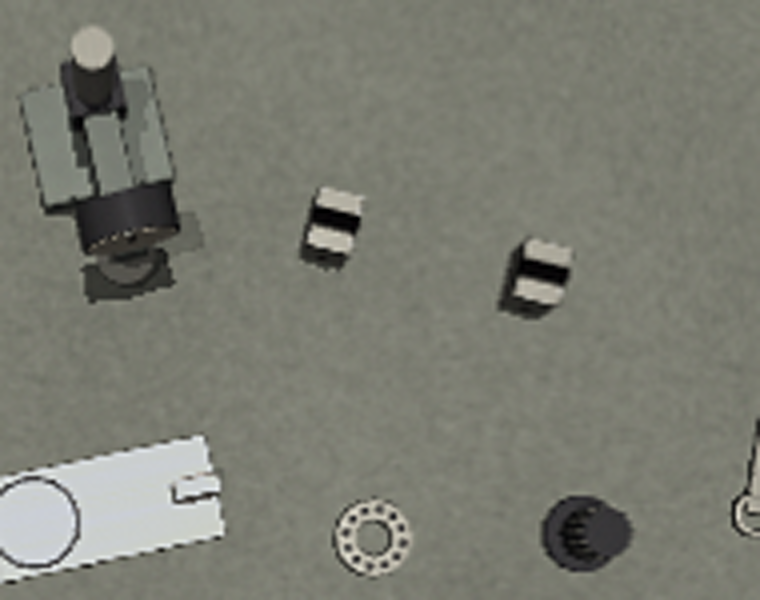

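View pics/c3.png

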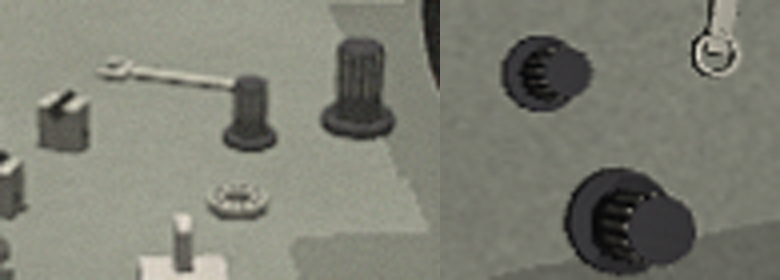

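Confirmed in the crops: the large gear is the white wheel with a boss at (183,200), not the yellow one. The hub is the smaller flanged part at (371,208). Next I'll measure, and look more closely at the gauge in the side view.

```bash
cat > h.py <<'E'
import cv2,numpy as np
from rig import bot
def K(c):
    f=192/np.tan(np.radians(c["fov_y"]/2)); return np.array([[f,0,c["cx"]],[0,f,c["cy"]],[0,0,1.]])
C={n:bot.calibration(n) for n in("top","side")}
def ray(n,uv):
    c=C[n]; p=cv2.undistortPoints(np.array(uv,float).reshape(-1,1,2),K(c),c["D"]).reshape(-1,2)
    d=np.c_[p,np.ones(len(p))]@c["R"]; o=-c["R"].T@c["t"]; return o,d
def onz(n,uv,z):
    o,d=ray(n,uv); return (o+d*((z-o[2])/d[:,2])[:,None])
def proj(n,X):
    c=C[n]; return cv2.projectPoints(np.array(X,float).reshape(-1,1,3),cv2.Rodrigues(c["R"])[0],c["t"],K(c),c["D"])[0].reshape(-1,2)
def tri(a,b):
    o1,d1=ray("top",a);o2,d2=ray("side",b);d1=d1[0]/np.linalg.norm(d1);d2=d2[0]/np.linalg.norm(d2)
    k=np.linalg.lstsq(np.c_[d1,-d2],o2-o1,rcond=None)[0]
    p,q=o1+k[0]*d1,o2+k[1]*d2; return (p+q)/2,np.linalg.norm(p-q)
def snap(n,name):
    im=bot.camera(n)[:,:,::-1].copy(); cv2.imwrite(f"pics/{name}.png",im); return im
def circ(P):  # lstsq circle in plane
    A=np.c_[2*P[:,:2],np.ones(len(P))]; s=np.linalg.lstsq(A,(P[:,:2]**2).sum(1),rcond=None)[0]
    return s[:2],np.sqrt(s[2]+s[0]**2+s[1]**2)
E
python3 - <<'E'
from h import *
t=cv2.imread("pics/top0.png"); s=cv2.imread("pics/side0.png")
g=cv2.cvtColor(t,cv2.COLOR_BGR2GRAY); hsv=cv2.cvtColor(t,cv2.COLOR_BGR2HSV)
print("bench",t[230,300],hsv[230,300],"drumtop",t[133,160],"gear",t[190,183],"plate",t[200,250],"brg",hsv[210,312])
m=(g>150).astype(np.uint8)*255
cs,_=cv2.findContours(m,cv2.RETR_EXTERNAL,cv2.CHAIN_APPROX_NONE)
for c in cs:
    if cv2.contourArea(c)>60:
        (x,y),r=cv2.minEnclosingCircle(c);M=cv2.moments(c);print("bright",np.round([x,y,r,M['m10']/M['m00'],M['m01']/M['m00'],M['m00']],1))
cv2.imwrite("pics/m0.png",m)
cv2.imwrite("pics/c4.png",cv2.resize(s[138:210,170:260],None,fx=8,fy=8,interpolation=cv2.INTER_CUBIC))
E
```

```text
bench [114 126 125] [ 33  24 126] drumtop [159 173 176] gear [173 187 191] plate [204 207 203] brg [ 26  22 198]
bright [193.4 246.6  16.7 193.6 246.7 686.5]
bright [138.5 215.5   8.5 138.7 215.5 162.5]
bright [318.  209.    9.2 318.1 209.  240. ]
bright [ 250.   202.    30.8  250.   201.6 1329.5]
bright [182.2 199.4  16.6 182.3 199.5 671. ]
bright [ 77.9 191.   12.9  77.8 191.2 470.5]
bright [417.5 183.5  24.9 416.7 186.7 242.5]
bright [157.  132.5  17.7 157.  132.7 929.5]
bright [247.5  86.5   5.1 247.6  86.3  68.5]
bright [  70.6   53.5   22.1   71.4   54.6 1246. ]
```

View pics/c4.png

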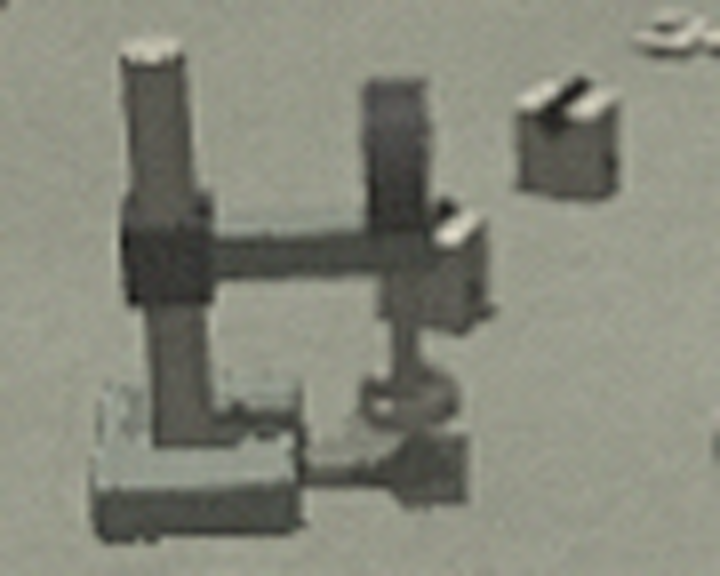

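View pics/m0.png

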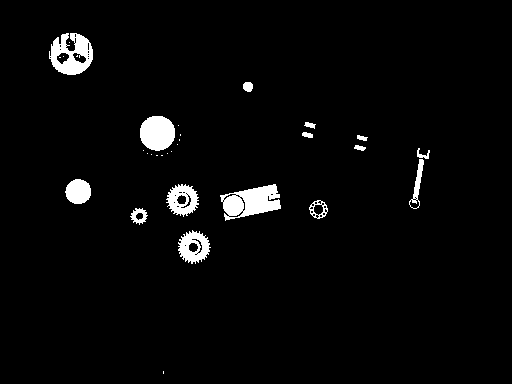

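Run:
```python
from h import *
t=cv2.imread("pics/top0.png"); g=cv2.cvtColor(t,cv2.COLOR_BGR2GRAY)
R=np.round
m=(g>150).astype(np.uint8)
def hull(x,y,r):
    k=np.zeros_like(m);cv2.circle(k,(x,y),r,1,-1);c,_=cv2.findContours(m*k,cv2.RETR_EXTERNAL,cv2.CHAIN_APPROX_NONE)
    return cv2.convexHull(np.vstack(c)).reshape(-1,2)
def dens(h): # centroid of hull polygon
    M=cv2.moments(h.astype(np.float32).reshape(-1,1,2));return M['m10']/M['m00'],M['m01']/M['m00']
for n,x,y,r,z in [("drum70",157,132,18,70),("large14",182,199,20,14),("small22",139,215,12,22),("brg12",318,209,12,12),("tin55",78,191,16,55),("yellow14",193,246,20,14),("column190",248,86,8,190)]:
    h=hull(x,y,r); P=onz("top",h,z); c,rr=circ(P); print(n,"px",R(dens(h),1),"hull",R(onz("top",[dens(h)],z)[0],1),"circ",R(c,1),R(rr,1))
# dark bores
for n,x,y,z in [("large bore32",181,199,32),("small bore22",139,216,22)]:
    w=g[y-6:y+7,x-6:x+7].astype(float); k=(w<90)
    yy,xx=np.nonzero(k); ww=(120-w[k]); u=(x-6+(xx*ww).sum()/ww.sum(),y-6+(yy*ww).sum()/ww.sum()); print(n,R(u,1),R(onz("top",[u],z)[0],1),k.sum())
# plate
k=np.zeros_like(m);k[175:230,210:290]=1
c,_=cv2.findContours(m*k,cv2.RETR_EXTERNAL,cv2.CHAIN_APPROX_NONE);c=max(c,key=cv2.contourArea)
P=onz("top",c.reshape(-1,2),8)[:,:2].astype(np.float32); rc=cv2.minAreaRect(P);print("plate rect",rc)
# ring: dark inside circle
yy,xx=np.nonzero(((g<170)&(cv2.erode(cv2.drawContours(np.zeros_like(m),[cv2.convexHull(c)],-1,1,-1),np.ones((3,3)))>0)))
q=xx<248; print("seat",R(circ(onz("top",np.c_[xx,yy][q],8))[0],1),R(circ(onz("top",np.c_[xx,yy][q],8))[1],1))
# base corners
B=onz("top",[(230,99.2),(236.2,127.5),(263,91.8),(268.7,120)],25);print("base",R(B,1))
# block
for n,x0,x1 in [("bl",300,318),("br",352,370)]:
    k=np.zeros_like(m);k[115:155,x0:x1]=1; yy,xx=np.nonzero(m*k); r=cv2.minAreaRect(onz("top",np.c_[xx,yy],45)[:,:2].astype(np.float32)); print(n,r)
```

```text
drum70 px [157.  132.6] hull [670.3 237.3  70. ] circ [670.7 237.2] 44.5
large14 px [182.2 199.6] hull [501.3 184.8  14. ] circ [501.4 184.5] 43.2
small22 px [138.6 215.7] hull [460.4 298.   22. ] circ [460.5 297.9] 21.8
brg12 px [318.1 209. ] hull [ 469.6 -178.1   12. ] circ [ 469.7 -178. ] 24.3
tin55 px [ 77.8 191.2] hull [525.5 441.6  55. ] circ [525.4 441.5] 31.8
yellow14 px [193.5 246.6] hull [375.9 155.8  14. ] circ [376.  155.9] 43.2
column190 px [247.6  86.3] hull [747.2   4.2 190. ] circ [747.4   4.1] 11.2
large bore32 [181.5 199.4] [501.  183.4  32. ] 59
small bore22 [139.1 215.8] [460.1 296.8  22. ] 32
plate rect ((493.1376037597656, 1.805267333984375), (68.8907699584961, 156.8226318359375), 10.84821891784668)
seat [484.1  49.6] 29.6
base [[767.1  52.6  25. ]
 [690.6  37.3  25. ]
 [785.8 -36.   25. ]
 [709.4 -49.8  25. ]]
bl ((677.5513305664062, -152.2646026611328), (27.919946670532227, 38.44828796386719), 74.84374237060547)
br ((640.5424194335938, -288.2228698730469), (28.416833877563477, 37.09396743774414), 74.69877624511719)
```

Run:
```python
from h import *
R=np.round
s=cv2.imread("pics/side0.png"); t=cv2.imread("pics/top0.png")
hs=cv2.cvtColor(s,cv2.COLOR_BGR2GRAY)
m=(hs>140).astype(np.uint8)
cs,_=cv2.findContours(m,cv2.RETR_EXTERNAL,cv2.CHAIN_APPROX_NONE)
for c in cs:
    if 15<cv2.contourArea(c)<3000:
        h=cv2.convexHull(c);M=cv2.moments(h);x,y,w,hh=cv2.boundingRect(c);print(R([M['m10']/M['m00'],M['m01']/M['m00'],M['m00']],1),(x,y,w,hh))
# overlays gauge candidates
def disc(c,r,z,n=40):
    a=np.linspace(0,2*np.pi,n);return np.c_[c[0]+r*np.cos(a),c[1]+r*np.sin(a),np.full(n,z)]
for name,o in (("A",(655,-16.2)),("B",(659.2,-14.1))):
  out=[]
  for n,im,(x0,y0,w,h) in (("top",t,(225,75,60,80)),("side",s,(170,138,90,72))):
    f=7; v=cv2.resize(im[y0:y0+h,x0:x0+w],None,fx=f,fy=f,interpolation=cv2.INTER_CUBIC)
    a=np.radians(11.7);Rm=np.array([[np.cos(a),-np.sin(a)],[np.sin(a),np.cos(a)]])
    base=np.array([[45,-45],[125,-45],[125,45],[45,45]])@Rm.T+o
    col=np.array([90,0])@Rm.T+o
    for P,cl in ((disc(o,20,28),(0,0,255)),(disc(o,6,60),(0,255,255)),(np.c_[base,[25]*4],(255,0,0)),(np.c_[base,[0]*4],(255,0,255)),(disc(col,10,190),(0,255,0))):
        q=(proj(n,P)-[x0,y0]+.5)*f-.5
        cv2.polylines(v,[np.round(q).astype(int)],True,cl,1)
    out.append(v)
  H=max(v.shape[0] for v in out)
  big=np.hstack([cv2.copyMakeBorder(v,0,H-v.shape[0],0,0,cv2.BORDER_CONSTANT) for v in out]);sc=min(800/big.shape[1],600/big.shape[0]);cv2.imwrite(f"pics/g{name}.png",cv2.resize(big,None,fx=min(1,sc),fy=min(1,sc)))
```

```text
[396.4 160.  812. ] (373, 147, 42, 37)
[ 233.2   99.8 1015. ] (182, 86, 88, 23)
[228.1  37.5 963.5] (185, 29, 83, 18)
```

View pics/gA.png

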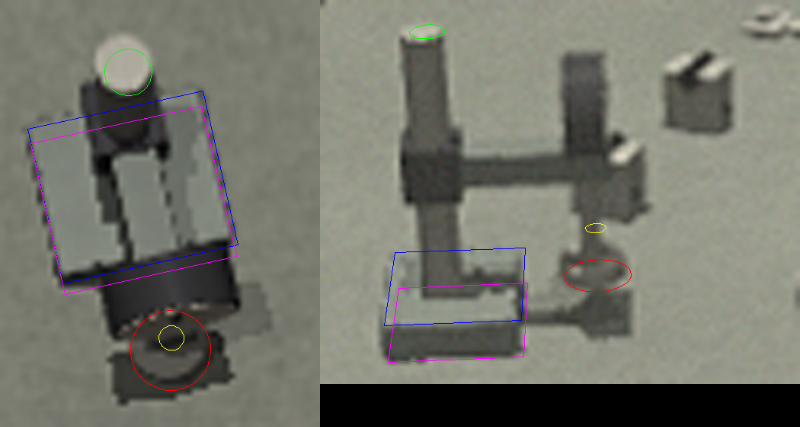

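View pics/gB.png

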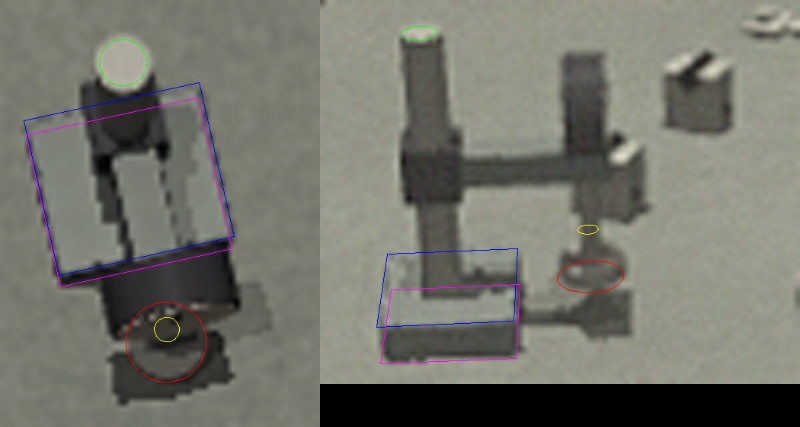

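Run:
```python
from h import *
t=cv2.imread("pics/top0.png"); s=cv2.imread("pics/side0.png")
a=cv2.resize(t[130:155,240:275],None,fx=11,fy=11,interpolation=cv2.INTER_NEAREST);b=cv2.resize(s[175:205,205:240],None,fx=11,fy=11,interpolation=cv2.INTER_NEAREST)
a=np.clip(a.astype(int)*1.6,0,255).astype(np.uint8);b=np.clip(b.astype(int)*1.6,0,255).astype(np.uint8)
H=max(a.shape[0],b.shape[0]);a=cv2.copyMakeBorder(a,0,H-a.shape[0],0,0,cv2.BORDER_CONSTANT)
cv2.imwrite("pics/head.png",np.hstack([a,b]))
```

```text
(no output)
```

View pics/head.png

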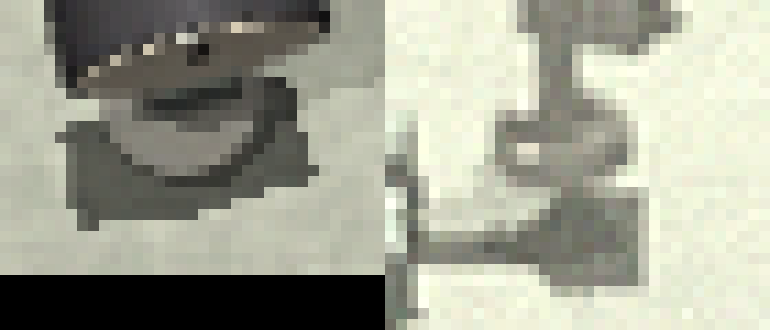

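Run:
```python
from h import *
R=np.round
print(tri((256.5,138.75),(220.95,188.4)), onz("top",[(256.5,138.75)],28),onz("side",[(220.95,188.4)],28))
for n in C: print(n,-C[n]["R"].T@C[n]["t"])
s=cv2.imread("pics/side0.png")
out=[cv2.resize(s[y-17:y+18,x-25:x+25],(400,280),interpolation=cv2.INTER_CUBIC) for x,y in ((198,228),(263,233),(273,257),(285,175))]
cv2.imwrite("pics/sd.png",np.vstack([np.hstack(out[:2]),np.hstack(out[2:])]))
```

```text
(array([657.82757972, -16.27646882,  30.63902336]), np.float64(1.2532437215189354)) [[658.97415464 -16.24137086  28.        ]] [[658.26824054 -20.87114638  28.        ]]
top [ 4.52206176e+02 -2.64414773e-01  1.09167546e+03]
side [ 364.77217533 1240.38972862  731.87101236]
```

View pics/sd.png

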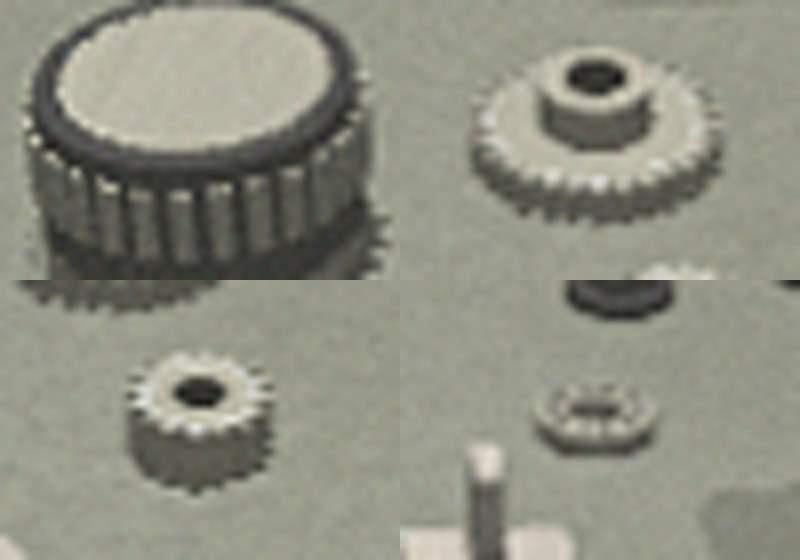

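Run:
```python
from h import *
R=np.round
for n,a,b,z in (("large",(181.5,199.4),(262.2,225.1),32),("small",(139.1,215.8),(272.5,253.4),22),("drum",(157,132.6),(196.9,220.2),70),("brg",(318.1,209),(284,173.5),12)):
    p,e=tri(a,b);print(n,R(p,1),R(e,1),"side onz",R(onz("side",[b],z)[0],1),"top",R(onz("top",[a],z)[0],1))
t=cv2.imread("pics/top0.png")
h=cv2.cvtColor(t,cv2.COLOR_BGR2GRAY)
# hub dark top: dark mask
m=(h<75).astype(np.uint8);k=np.zeros_like(m);k[195:222,358:386]=1;m*=k
c,_=cv2.findContours(m,cv2.RETR_EXTERNAL,cv2.CHAIN_APPROX_NONE);c=max(c,key=cv2.contourArea);print(cv2.boundingRect(c),cv2.contourArea(c))
v=cv2.resize(t[190:226,352:392],None,fx=14,fy=14,interpolation=cv2.INTER_NEAREST);v=np.clip(v.astype(int)*2,0,255).astype(np.uint8);cv2.imwrite("pics/hub.png",v)
```

```text
large [500.  183.2  33. ] 1.6 side onz [499.4 181.6  32. ] top [500.9 183.5  32. ]
small [459.2 296.3  23. ] 1.6 side onz [458.5 295.   22. ] top [460.1 296.7  22. ]
drum [669.7 237.1  70.1] 1.2 side onz [669.1 237.   70. ] top [670.3 237.2  70. ]
brg [ 468.9 -177.7   14.3] 1.3 side onz [ 468.6 -182.2   12. ] top [ 469.6 -178.1   12. ]
(360, 199, 23, 19) 290.5
```

View pics/hub.png

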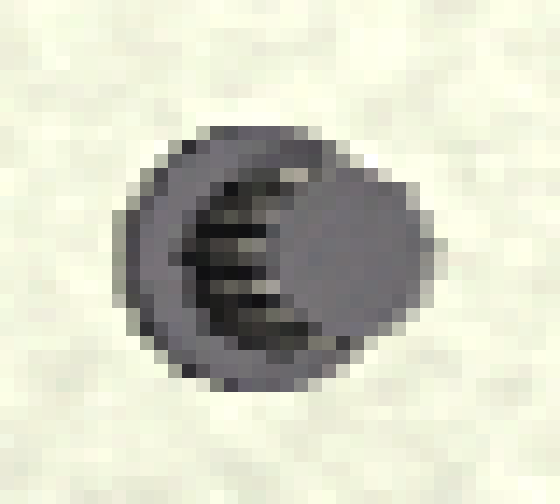

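drive_tool --pt "30 90 0 0 0 0.2 85" --pt "60 180 0 0 0 0.5 85" --pt "120 360 0 0 0 1.0 85" --pt "180 540 0 0 0 1.6 85" --pt "243.5 725 0 0 0 2.17 85" --pt "243.5 725 0 0 0 2.17 85" --pt "243.5 725 0 0 0 2.17 85" --pt "243.5 725 0 0 0 2.17 85" --pt "243.5 725 0 0 0 2.17 85" --pt "243.5 725 0 0 0 2.17 85" --pt "243.5 725 0 0 0 2.17 85" --pt "243.5 725 0 0 0 2.17 85" --pt "243.5 725 0 0 0 2.17 85" --pt "243.5 725 0 0 0 2.17 85" --pt "243.5 725 0 0 0 2.17 85" --pt "243.5 725 0 0 0 2.17 85" --pt "243.5 725 0 0 0 2.17 85" --pt "243.5 725 0 0 0 2.17 85" --pt "243.5 725 0 0 0 2.17 85" --pt "243.5 725 0 0 0 2.17 85" --grip_force 40

```text
clock: 1.77
ee_pos: [500.5, 186.4, 248.7]
tool_rot: [[0.501, 0.866, -0.002], [0.866, -0.501, -0.0], [-0.001, -0.002, -1.0]]
ft_force: [-0.2, 0.5, -0.2]
grip_width: 84.8
```

drive_tool --pt "0 -3 -40 0 0 0 85" --pt "0 -3 -80 0 0 0 70" --pt "0 -3 -120 0 0 0 70" --pt "0 -3 -160 0 0 0 70" --pt "0 -3 -185 0 0 0 70" --pt "0 -3 -185 0 0 0 70" --pt "0 -3 -185 0 0 0 70"

```text
clock: 2.35
ee_pos: [499.3, 182.6, 63.0]
tool_rot: [[0.502, 0.865, -0.005], [0.865, -0.502, -0.001], [-0.003, -0.004, -1.0]]
ft_force: [-0.4, -0.2, 1.2]
grip_width: 70.0
```

Run:
```python
from h import *
t=snap("top","t1"); s=snap("side","s1"); print(bot.observe()["ee_pos"],proj("top",[bot.observe()["ee_pos"]]),proj("side",[bot.observe()["ee_pos"]]))
cv2.imwrite("pics/z1.png",np.hstack([cv2.resize(t[160:240,140:220],(400,400),interpolation=cv2.INTER_CUBIC),cv2.resize(s[180:260,220:300],(400,400),interpolation=cv2.INTER_CUBIC)]))
```

```text
[501.84682726 183.07412066  66.0404557 ] [[179.30667931 198.44098926]] [[261.23076648 214.93408606]]
```

View pics/z1.png

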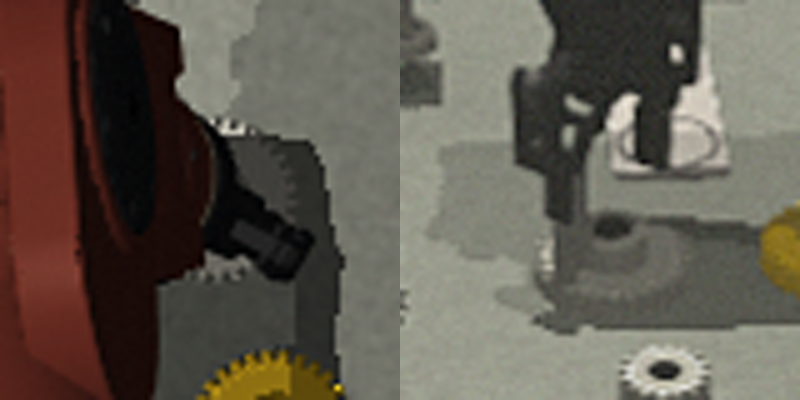

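The side view shows the open fingers on either side of the boss, at about (261,225) in the full picture. I'll lower, close and lift.

drive_tool --pt "-1 0 -15 0 0 0 70" --pt "-1 0 -29 0 0 0 70" --pt "-1 0 -29 0 0 0 60" --pt "-1 0 -29 0 0 0 40" --pt "-1 0 -29 0 0 0 30" --pt "-1 0 -29 0 0 0 30" --pt "-1 0 -29 0 0 0 30" --pt "-1 0 -29 0 0 0 30" --grip_force 60

```text
clock: 3.12
ee_pos: [502.2, 183.1, 39.6]
tool_rot: [[0.501, 0.865, 0.004], [0.865, -0.501, -0.0], [0.002, 0.003, -1.0]]
ft_force: [-2.0, -0.8, 5.8]
grip_width: 37.3
```

Run:
```python
from h import *
for i in range(1):
    t=snap("side","s2");o=bot.observe();print(o["ee_pos"],o["grip_width"],o["ft_force"])
cv2.imwrite("pics/z2.png",cv2.resize(t[180:260,220:300],(600,600),interpolation=cv2.INTER_CUBIC))
```

```text
[502.17229238 183.16013027  39.55359454] 36.901158143438835 [-1.10899189 -1.38240892  6.83928568]
```

View pics/z2.png

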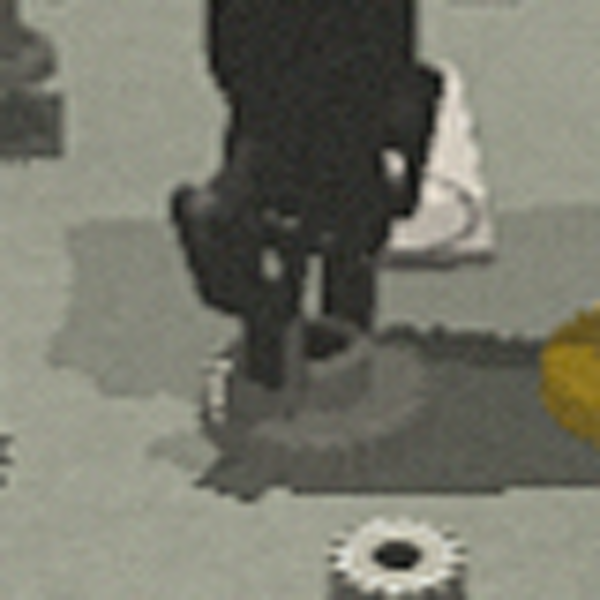

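drive_tool --pt "0 0 10 0 0 0 30" --pt "0 0 30 0 0 0 30" --pt "0 0 60 0 0 0 30" --pt "0 0 95 0 0 0 30" --pt "20 6 120 0 0 0 30" --pt "50 16 125 0 0 0 30" --pt "80 25 125 0 0 0 30" --pt "110 35 125 0 0 0 30" --pt "140 45 125 0 0 0 30" --pt "160 51 125 0 0 0 30" --pt "168 53.5 125 0 0 0 30" --pt "168 53.5 125 0 0 0 30" --pt "168 53.5 115 0 0 0 30" --pt "168 53.5 100 0 0 0 30" --pt "168 53.5 85 0 0 0 30" --pt "168 53.5 85 0 0 0 30" --pt "168 53.5 85 0 0 0 30"

```text
clock: 4.58
ee_pos: [668.7, 236.4, 123.9]
tool_rot: [[0.501, 0.865, 0.001], [0.865, -0.501, -0.001], [0.0, 0.001, -1.0]]
ft_force: [0.7, 0.1, -3.0]
grip_width: 37.2
```

Run:
```python
from h import *
s=snap("side","s3");t=snap("top","t3");o=bot.observe();print(o["ee_pos"],o["grip_width"],o["ft_force"])
cv2.imwrite("pics/z3.png",np.hstack([cv2.resize(t[90:190,110:210],(400,400),interpolation=cv2.INTER_CUBIC),cv2.resize(s[170:260,155:245],(400,400),interpolation=cv2.INTER_CUBIC)]))
```

```text
[670.16983376 236.64516609 125.94975012] 37.35778451075142 [ 0.33252057  0.05245614 -3.76047207]
```

View pics/z3.png

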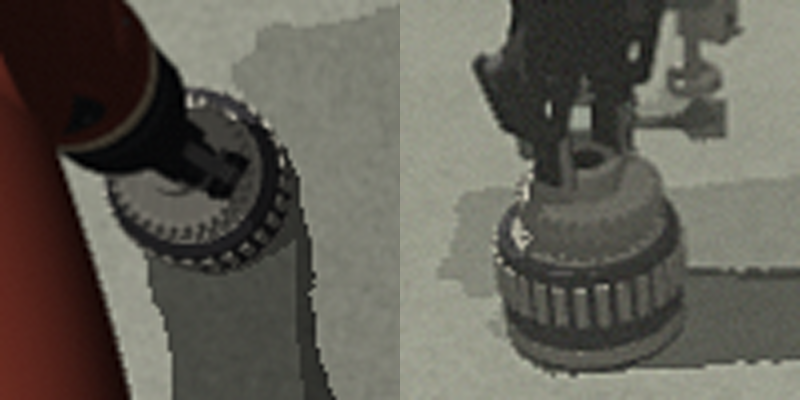

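The gear is held level and looks centred over the drum in both views. I'll lower it.

drive_tool --pt "0.5 0.5 -6 0 0 0 30" --pt "0.5 0.5 -11 0 0 0 30" --pt "0.5 0.5 -14 0 0 0 30" --pt "0.5 0.5 -15.5 0 0 0 30" --pt "0.5 0.5 -15.5 0 0 0 30" --pt "0.5 0.5 -15.5 0 0 0 30"

```text
clock: 5.18
ee_pos: [670.6, 237.1, 110.4]
tool_rot: [[0.501, 0.865, 0.005], [0.865, -0.501, 0.0], [0.002, 0.004, -1.0]]
ft_force: [-0.4, 0.5, -3.4]
grip_width: 36.8
```

drive_tool --pt "0 0 -1 0 0 0 30" --pt "0 0 -2 0 0 0 30" --pt "0 0 -2 0 0 0 30" --pt "0 0 -2 0 0 0 30"

```text
clock: 5.52
ee_pos: [670.9, 237.2, 109.7]
tool_rot: [[0.501, 0.865, 0.006], [0.865, -0.501, -0.0], [0.003, 0.005, -1.0]]
ft_force: [-4.3, -1.1, 5.5]
grip_width: 36.9
```

drive_tool --pt "0 0 0 0 0 0 45" --pt "0 0 0 0 0 0 55" --pt "0 0 0 0 0 0 60" --pt "0 0 0 0 0 0 60" --pt "0 0 20 0 0 0 60" --pt "0 0 50 0 0 0 70" --pt "0 0 85 0 0 0 85" --pt "0 0 110 0 0 0 85" --pt "-40 0 120 0 0 0 85" --pt "-80 10 120 0 0 0 85" --pt "-120 30 120 0 0 0 85" --pt "-160 45 110 0 0 0 85" --pt "-190 55 80 0 0 0 85" --pt "-210 59.5 40 0 0 0 85" --pt "-210 59.5 0 0 0 0 80" --pt "-210 59.5 -30 0 0 0 70" --pt "-210 59.5 -50 0 0 0 70" --pt "-210 59.5 -50 0 0 0 70" --pt "-210 59.5 -50 0 0 0 70" --pt "-210 59.5 -50 0 0 0 70"

```text
clock: 7.18
ee_pos: [462.1, 297.0, 61.7]
tool_rot: [[0.501, 0.865, 0.008], [0.865, -0.501, 0.001], [0.005, 0.006, -1.0]]
ft_force: [0.4, 0.4, -0.3]
grip_width: 69.8
```

Run:
```python
from h import *
s=snap("side","s4");t=snap("top","t4");o=bot.observe();print(o["ee_pos"],o["grip_width"],o["ft_force"])
cv2.imwrite("pics/z4.png",np.hstack([cv2.resize(t[90:240,90:240],(400,400),interpolation=cv2.INTER_CUBIC),cv2.resize(s[180:280,190:290],(400,400),interpolation=cv2.INTER_CUBIC)]))
```

```text
[462.58600917 297.15459858  62.12778862] 70.4200267540762 [0.41874269 0.38544958 0.44876525]
```

View pics/z4.png

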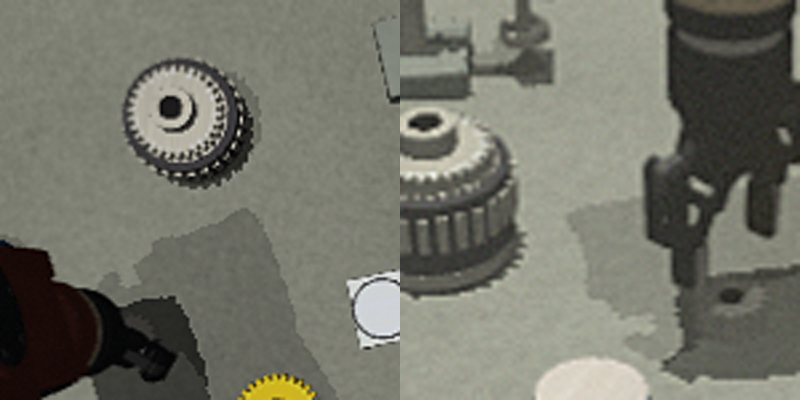

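The large gear sits flat on the drum with its boss up, centred in the top view at about (154,130). Next is the small gear.

drive_tool --pt "-2 0 -15 0 0.008 0 70" --pt "-2 0 -28 0 0.008 0 70" --pt "-2 0 -34 0 0.008 0 70" --pt "-2 0 -38 0 0.008 0 70" --pt "-2 0 -38 0 0.008 0 60" --pt "-2 0 -38 0 0.008 0 50" --pt "-2 0 -38 0 0.008 0 38" --pt "-2 0 -38 0 0.008 0 38" --pt "-2 0 -38 0 0.008 0 38" --pt "-2 0 -38 0 0.008 0 38"

```text
clock: 8.12
ee_pos: [460.9, 297.3, 24.6]
tool_rot: [[0.501, 0.865, 0.002], [0.865, -0.501, 0.002], [0.002, 0.001, -1.0]]
ft_force: [-0.3, 1.1, 1.8]
grip_width: 43.6
```

Run:
```python
from h import *
R=np.round
t=cv2.imread("pics/t4.png");g=cv2.cvtColor(t,cv2.COLOR_BGR2GRAY)
x,y=154,130
w=g[y-7:y+8,x-7:x+8].astype(float);k=w<90;yy,xx=np.nonzero(k);ww=120-w[k];u=(x-7+(xx*ww).sum()/ww.sum(),y-7+(yy*ww).sum()/ww.sum());print(R(u,1),k.sum(),R(onz("top",[u],102),1))
m=(g>140).astype(np.uint8);k=np.zeros_like(m);cv2.circle(k,(155,132),24,1,-1)
v=cv2.resize(t[105:155,130:190],None,fx=12,fy=12,interpolation=cv2.INTER_CUBIC);cv2.imwrite("pics/z5.png",v)
o=bot.observe();print(o["ee_pos"],o["grip_width"],o["ft_force"])
```

```text
[154.3 130.5] 70 [[668.8 236.2 102. ]]
[460.92321571 297.30038606  24.60776216] 43.568134223986746 [-0.31350389  1.07138816  1.79007555]
```

View pics/z5.png

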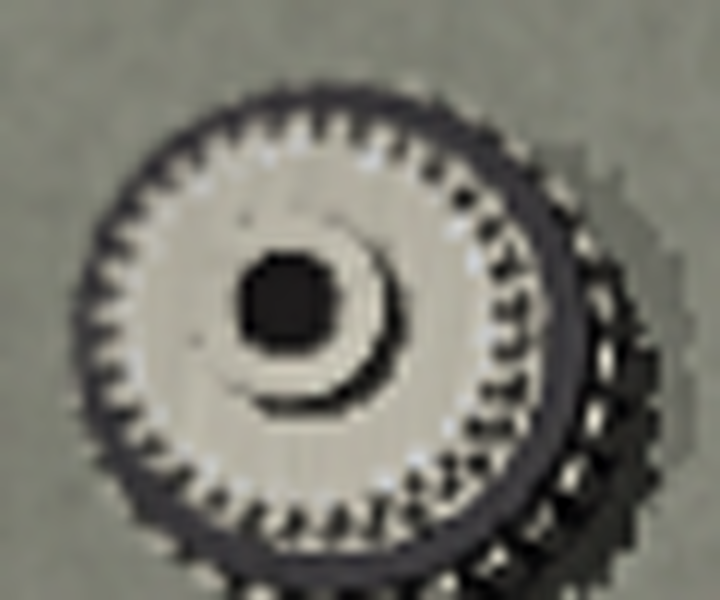

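The crop shows the large gear concentric on the drum, with its bore at (154.3,130.5). The small gear is gripped at 43.6 mm, so I'll carry it over the boss.

drive_tool --pt "0 0 10 0 0 0 38" --pt "0 0 30 0 0 0 38" --pt "0 0 60 0 0 0 38" --pt "0 0 95 0 0 0 38" --pt "10 -3 130 0 0 0 38" --pt "40 -12 155 0 0 0 38" --pt "75 -22 160 0 0 0 38" --pt "110 -32 160 0 0 0 38" --pt "145 -42 160 0 0 0 38" --pt "180 -52 160 0 0 0 38" --pt "200 -58 155 0 0 0 38" --pt "208.5 -60.5 140 0 0 0 38" --pt "208.5 -60.5 120 0 0 0 38" --pt "208.5 -60.5 112 0 0 0 38" --pt "208.5 -60.5 112 0 0 0 38" --pt "208.5 -60.5 112 0 0 0 38" --pt "208.5 -60.5 112 0 0 0 38"

```text
clock: 9.53
ee_pos: [669.3, 237.4, 138.1]
tool_rot: [[0.501, 0.866, 0.003], [0.866, -0.501, 0.002], [0.003, 0.002, -1.0]]
ft_force: [0.0, 0.1, -1.7]
grip_width: 43.6
```

Run:
```python
from h import *
s=snap("side","s6");t=snap("top","t6");o=bot.observe();print(o["ee_pos"],o["grip_width"],o["ft_force"])
cv2.imwrite("pics/z6.png",np.hstack([cv2.resize(t[90:190,110:210],(400,400),interpolation=cv2.INTER_CUBIC),cv2.resize(s[170:240,165:235],(400,400),interpolation=cv2.INTER_CUBIC)]))
```

```text
[669.72615233 237.264022   138.3795571 ] 43.86148500700673 [ 0.118478   -0.66014331 -2.0921297 ]
```

View pics/z6.png

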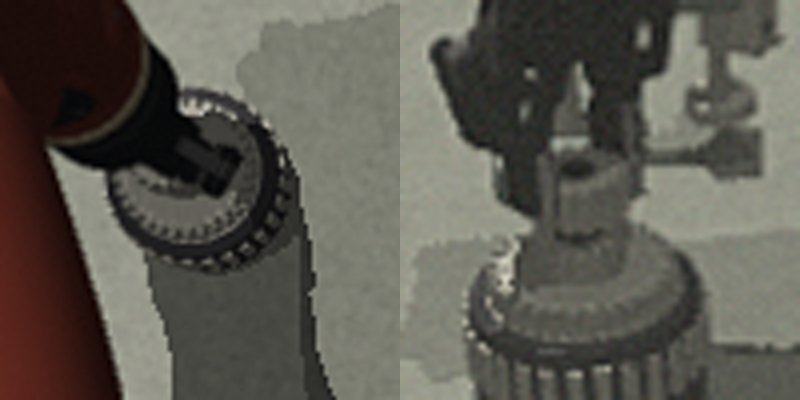

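The small gear hangs level over the boss with its hole above the boss's hole. I'll lower it.

drive_tool --pt "0 -0.4 -5 0 0 0 38" --pt "0 -0.4 -8 0 0 0 38" --pt "0 -0.4 -10 0 0 0 38" --pt "0 -0.4 -11 0 0 0 38" --pt "0 -0.4 -12 0 0 0 38" --pt "0 -0.4 -12 0 0 0 38" --pt "0 -0.4 -12 0 0 0 38"

```text
clock: 10.22
ee_pos: [669.7, 236.9, 126.7]
tool_rot: [[0.501, 0.866, 0.004], [0.866, -0.501, 0.002], [0.004, 0.003, -1.0]]
ft_force: [-1.3, 0.1, 1.9]
grip_width: 43.7
```

drive_tool --pt "0 0 0 0 0 0 46" --pt "0 0 0 0 0 0 50" --pt "0 0 0 0 0 0 58" --pt "0 0 0 0 0 0 64" --pt "0 0 8 0 0 0 66" --pt "0 0 30 0 0 0 70" --pt "0 0 65 0 0 0 70" --pt "0 0 105 0 0 0 70" --pt "-40 -20 120 0 0 0 70" --pt "-80 -50 120 0 0 0 70" --pt "-110 -80 120 0 0 0 70" --pt "-130 -120 120 0 0 0 70" --pt "-150 -160 120 0 0 0 70" --pt "-170 -200 120 0 0 0 70" --pt "-180 -240 120 0 0 0 70" --pt "-190 -280 120 0 0 0 70" --pt "-190 -320 120 0 0 0 70" --pt "-190 -360 120 0 0 0 70" --pt "-190 -360 120 0 0 0 70" --pt "-190 -360 120 0 0 0 70"

```text
clock: 11.88
ee_pos: [479.4, -126.9, 247.3]
tool_rot: [[0.505, 0.863, 0.005], [0.863, -0.505, 0.0], [0.003, 0.004, -1.0]]
ft_force: [0.2, 1.0, 0.2]
grip_width: 69.9
```

Run:
```python
from h import *
R=np.round
s=snap("side","s7");t=snap("top","t7");o=bot.observe();print(o["ee_pos"],o["grip_width"],o["ft_force"])
cv2.imwrite("pics/z7.png",np.hstack([cv2.resize(t[105:155,130:180],(400,400),interpolation=cv2.INTER_CUBIC),cv2.resize(s[180:250,165:235],(400,400),interpolation=cv2.INTER_CUBIC)]))
print("hub",R(onz("top",[(376.9,207.9)],60),1),R(onz("top",[(369.4,207.9)],6),1))
S=cv2.imread("pics/side0.png");cv2.imwrite("pics/hs.png",cv2.resize(S[135:170,265:335],(800,400),interpolation=cv2.INTER_NEAREST))
```

```text
[ 479.63039277 -123.66436153  247.29977997] 69.75574236873774 [-0.2894699  -0.1938514  -0.10097414]
hub [[ 469.1 -320.4   60. ]] [[ 470.3 -317.     6. ]]
```

View pics/z7.png

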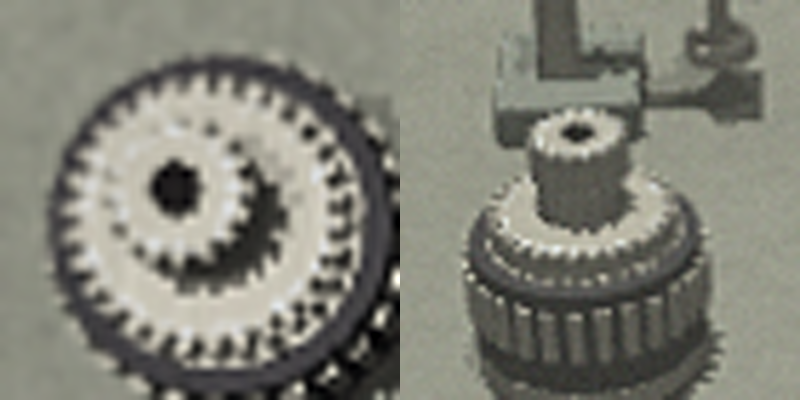

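View pics/hs.png

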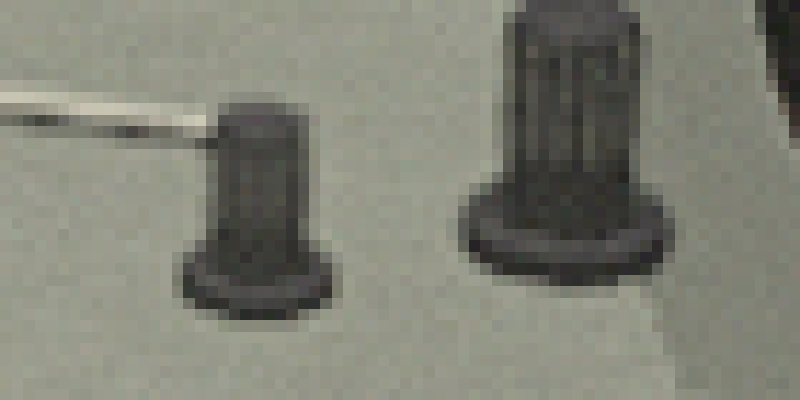

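Run:
```python
from h import *
R=np.round
print("small on boss",R(onz("top",[(151.4,127.9)],124),1))
print("hub tri",tri((376.9,207.9),(287.4,144.8)),R(onz("side",[(287.4,144.8)],60),1))
print("big hub approx",R(onz("top",[(387,245)],8),1))
t=cv2.imread("pics/t7.png");g=cv2.cvtColor(t,cv2.COLOR_BGR2GRAY)
x,y=151,128
w=g[y-5:y+6,x-5:x+6].astype(float);k=w<90;yy,xx=np.nonzero(k);ww=120-w[k];u=(x-5+(xx*ww).sum()/ww.sum(),y-5+(yy*ww).sum()/ww.sum());print(R(u,1),R(onz("top",[u],124),1))
```

```text
small on boss [[670.4 237.9 124. ]]
hub tri (array([ 468.69170676, -319.78965938,   61.9666081 ]), np.float64(0.6877368205413659)) [[ 468.7 -324.4   60. ]]
big hub approx [[ 370.4 -359.9    8. ]]
[151.5 128. ] [[670.1 237.8 124. ]]
```

Run:
```python
from h import *
R=np.round
def bore(f,x,y,w):
    g=cv2.cvtColor(cv2.imread(f),cv2.COLOR_BGR2GRAY);h=g[y-w[1]:y+w[1]+1,x-w[0]:x+w[0]+1].astype(float);k=h<90
    yy,xx=np.nonzero(k);q=120-h[k];return (x-w[0]+(xx*q).sum()/q.sum(),y-w[1]+(yy*q).sum()/q.sum()),k.sum()
a,n=bore("pics/s4.png",196,210,(6,4));b,m=bore("pics/s7.png",195,203,(5,3));print(a,n,b,m)
print(tri((154.3,130.5),a),tri((151.5,128),b),R(onz("side",[a],102),1),R(onz("side",[b],124),1))
```

```text
(np.float64(195.9252709640616), np.float64(210.52595550484884)) 27 (np.float64(195.22143698468787), np.float64(202.70671378091873)) 13
(array([669.34146396, 236.77977148, 100.21493621]), np.float64(0.36069405522582954)) (array([669.66348996, 237.46228055, 124.75359805]), np.float64(0.5389953977469962)) [[668.7 239.6 102. ]] [[669.7 236.3 124. ]]
```

Triangulated from both views, the small gear's bore is within 1 mm of the boss's bore. Next is the small hub, at about (469,-319).

drive_tool --pt "-2 -35 0 0 0 0.12 70" --pt "-4 -70 0 0 0 0.24 70" --pt "-6 -105 0 0 0 0.36 70" --pt "-8 -140 0 0 0 0.48 70" --pt "-9.5 -175 0 0 0 0.6 70" --pt "-9.5 -195 0 0 0 0.72 70" --pt "-9.5 -195 -20 0 0 0.84 70" --pt "-9.5 -195 -40 0 0 0.96 70" --pt "-9.5 -195 -60 0 0 1.08 70" --pt "-9.5 -195 -80 0 0 1.2 70" --pt "-9.5 -195 -100 0 0 1.32 70" --pt "-9.5 -195 -115 0 0 1.44 70" --pt "-9.5 -195 -130 0 0 1.56 70" --pt "-9.5 -195 -140 0 0 1.68 70" --pt "-9.5 -195 -140 0 0 1.834 70" --pt "-9.5 -195 -140 0 0 1.834 70" --pt "-9.5 -195 -140 0 0 1.834 70" --pt "-9.5 -195 -140 0 0 1.834 70"

```text
clock: 13.48
ee_pos: [470.9, -317.7, 107.8]
tool_rot: [[-0.966, 0.26, -0.003], [0.26, 0.966, 0.004], [0.003, 0.003, -1.0]]
ft_force: [-0.5, -0.7, 0.7]
grip_width: 70.0
```

Run:
```python
from h import *
s=snap("side","s8");t=snap("top","t8");o=bot.observe();print(o["ee_pos"],o["grip_width"],o["tool_rot"][:,2])
cv2.imwrite("pics/z8.png",np.hstack([cv2.resize(t[160:260,320:420],(400,400),interpolation=cv2.INTER_CUBIC),cv2.resize(s[110:180,250:320],(400,400),interpolation=cv2.INTER_CUBIC)]))
```

```text
[ 470.67547291 -318.13458272  107.71722632] 70.03495209831914 [-0.00257263  0.00370677 -0.99998982]
```

View pics/z8.png

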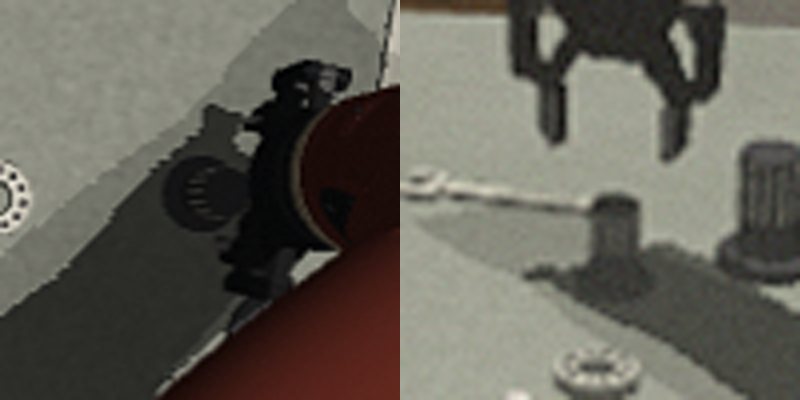

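The fingers stand on either side of the small hub, with room to the big one. I'll lower and grip.

drive_tool --pt "-0.6 -0.6 -25 0 0 0 64" --pt "-0.6 -0.6 -50 0 0 0 60" --pt "-0.6 -0.6 -66 0 0 0 60" --pt "-0.6 -0.6 -66 0 0 0 60" --pt "-0.6 -0.6 -66 0 0 0 45" --pt "-0.6 -0.6 -66 0 0 0 24" --pt "-0.6 -0.6 -66 0 0 0 24" --pt "-0.6 -0.6 -66 0 0 0 24" --pt "-0.6 -0.6 -66 0 0 0 24" --pt "-0.6 -0.6 -66 0 0 0 24" --pt "-0.6 -0.6 -66 0 0 0 24"

```text
clock: 14.5
ee_pos: [470.9, -319.6, 43.6]
tool_rot: [[-0.965, 0.261, -0.001], [0.261, 0.965, 0.002], [0.001, 0.001, -1.0]]
ft_force: [-0.5, 1.0, 7.0]
grip_width: 30.4
```

drive_tool --pt "0 0 8 0 0 0 24" --pt "0 0 25 0 0 0 24" --pt "0 0 50 0 0 0 24" --pt "0 0 80 0 0 0 24" --pt "10 5 95 0 0 0 24" --pt "35 18 100 0 0 0 24" --pt "65 34 100 0 0 0 24" --pt "95 50 100 0 0 0 24" --pt "125 66 100 0 0 0 24" --pt "155 82 100 0 0 0 24" --pt "175 92 100 0 0 0 24" --pt "185 97.5 100 0 0 0 24" --pt "189 99.6 95 0 0 0 24" --pt "189 99.6 75 0 0 0 24" --pt "189 99.6 50 0 0 0 24" --pt "189 99.6 30 0 0 0 24" --pt "189 99.6 15 0 0 0 24" --pt "189 99.6 15 0 0 0 24" --pt "189 99.6 15 0 0 0 24" --pt "189 99.6 15 0 0 0 24"

```text
clock: 16.17
ee_pos: [660.2, -220.6, 60.1]
tool_rot: [[-0.965, 0.261, 0.001], [0.261, 0.965, 0.001], [-0.0, 0.001, -1.0]]
ft_force: [0.3, 0.7, -1.6]
grip_width: 30.8
```

Run:
```python
from h import *
s=snap("side","s9");t=snap("top","t9");o=bot.observe();print(o["ee_pos"],o["grip_width"],o["tool_rot"][:,2],o["ft_force"])
cv2.imwrite("pics/z9.png",np.hstack([cv2.resize(t[90:190,280:380],(400,400),interpolation=cv2.INTER_CUBIC),cv2.resize(s[110:190,200:280],(400,400),interpolation=cv2.INTER_CUBIC)]))
```

```text
[ 660.75404935 -220.73583574   60.67135928] 30.658156956738765 [ 1.71995503e-03  3.55276089e-04 -9.99998458e-01] [-0.09098029  0.17858158 -2.72680398]
```

View pics/z9.png

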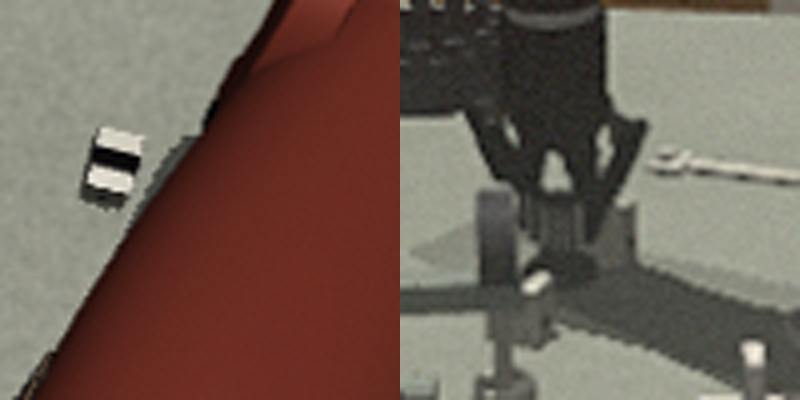

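drive_tool --pt "-0.5 0.5 -6 0 0 0 24" --pt "-0.5 0.5 -11 0 0 0 24" --pt "-0.5 0.5 -14 0 0 0 24" --pt "-0.5 0.5 -16 0 0 0 24" --pt "-0.5 0.5 -17.5 0 0 0 24" --pt "-0.5 0.5 -17.5 0 0 0 24" --pt "-0.5 0.5 -17.5 0 0 0 24"

```text
clock: 16.85
ee_pos: [660.1, -220.1, 43.7]
tool_rot: [[-0.965, 0.261, 0.001], [0.261, 0.965, 0.0], [-0.001, 0.001, -1.0]]
ft_force: [-4.1, 1.5, 5.1]
grip_width: 30.5
```

drive_tool --pt "0 0 0 0 0 0 34" --pt "0 0 0 0 0 0 40" --pt "0 0 0 0 0 0 50" --pt "0 0 0 0 0 0 54" --pt "0 0 10 0 0 0 54" --pt "0 0 35 0 0 0 60" --pt "0 0 70 0 0 0 75" --pt "0 0 110 0 0 0 75" --pt "-30 5 130 0 0 0 75" --pt "-65 14 130 0 0 0 75" --pt "-100 22 130 0 0 0 75" --pt "-135 30 130 0 0 0 75" --pt "-165 37 110 0 0 0 75" --pt "-185 41 80 0 0 0 75" --pt "-189.5 42 50 0 0 0 75" --pt "-189.5 42 20 0 0 0 75" --pt "-189.5 42 6 0 0 0 75" --pt "-189.5 42 6 0 0 0 75" --pt "-189.5 42 6 0 0 0 75" --pt "-189.5 42 6 0 0 0 75"

```text
clock: 18.52
ee_pos: [471.6, -178.7, 51.5]
tool_rot: [[-0.965, 0.261, 0.003], [0.261, 0.965, -0.001], [-0.003, -0.0, -1.0]]
ft_force: [0.0, -0.6, -0.0]
grip_width: 75.0
```

Run:
```python
from h import *
s=snap("side","s10");t=snap("top","t10");o=bot.observe();print(o["ee_pos"],o["grip_width"],o["tool_rot"][:,2],o["ft_force"])
cv2.imwrite("pics/z10.png",np.hstack([cv2.resize(t[100:200,280:380],(400,400),interpolation=cv2.INTER_CUBIC),cv2.resize(s[120:200,215:295],(400,400),interpolation=cv2.INTER_CUBIC)]))
```

```text
[ 471.74773308 -178.88656131   51.60637164] 74.8396171012672 [ 0.0036336  -0.00123118 -0.99999264] [-0.39754327 -0.69007545 -0.16025888]
```

View pics/z10.png

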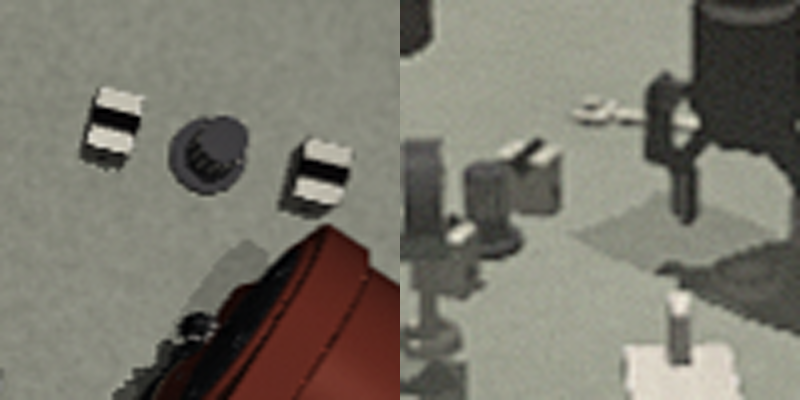

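The hub stands upright between the V-blocks, at about (332,138) in the top view. I'll check where the bearing is relative to the fingers.

Run:
```python
from h import *
s=cv2.imread("pics/s10.png")
cv2.imwrite("pics/z11.png",cv2.resize(np.clip(s[135:195,250:330].astype(int)*1.5,0,255).astype(np.uint8),(800,600),interpolation=cv2.INTER_CUBIC))
print(proj("side",[[471.7,-178.9,51.6],[471,-178.5,12]]))
```

```text
[[283.24552565 163.60570383]
 [283.22015756 173.94451919]]
```

View pics/z11.png

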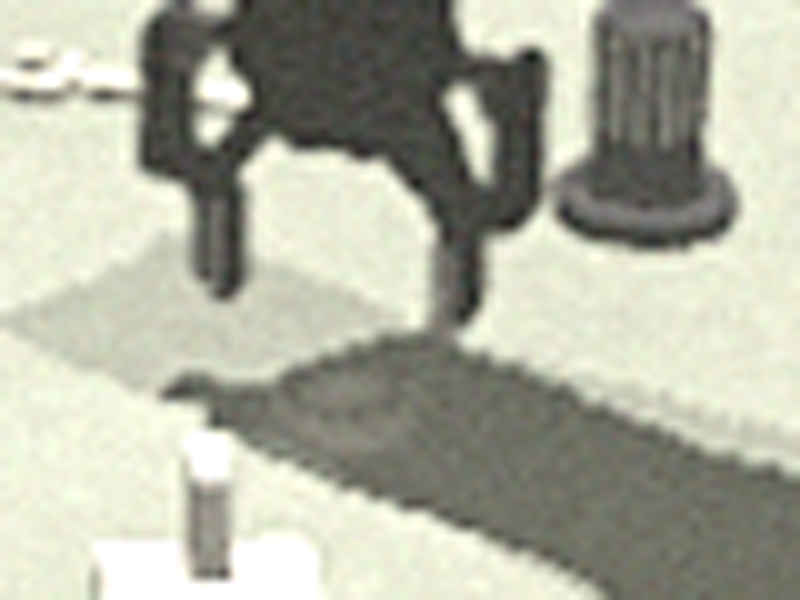

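The bearing lies midway between the fingers. I'll lower to grip it, watching the force.

drive_tool --pt "-0.5 0.4 -15 0 0.0035 0 75" --pt "-0.5 0.4 -25 0 0.0035 0 72" --pt "-0.5 0.4 -30 0 0.0035 0 70" --pt "-0.5 0.4 -33 0 0.0035 0 70" --pt "-0.5 0.4 -33 0 0.0035 0 70" --pt "-0.5 0.4 -33 0 0.0035 0 70"

```text
clock: 19.12
ee_pos: [471.3, -178.5, 18.8]
tool_rot: [[-0.965, 0.261, 0.0], [0.261, 0.965, -0.001], [-0.0, -0.001, -1.0]]
ft_force: [0.7, 0.2, -0.1]
grip_width: 70.2
```

drive_tool --pt "0 0 0 0 0 0 60" --pt "0 0 0 0 0 0 52" --pt "0 0 0 0 0 0 44" --pt "0 0 0 0 0 0 44" --pt "0 0 0 0 0 0 44" --pt "0 0 0 0 0 0 44" --grip_force 40

```text
clock: 19.62
ee_pos: [471.7, -178.8, 19.6]
tool_rot: [[-0.965, 0.261, 0.001], [0.261, 0.965, -0.002], [-0.001, -0.002, -1.0]]
ft_force: [-0.8, 0.5, 5.5]
grip_width: 49.3
```

drive_tool --pt "0 0 6 0 0 0 44" --pt "0 0 25 0 0 0 44" --pt "0 0 55 0 0 0 44" --pt "0 0 85 0 0 0 44" --pt "0 15 100 0 0 0 44" --pt "2 45 100 0 0 0 44" --pt "4 75 100 0 0 0 44" --pt "6 105 100 0 0 0 44" --pt "8 135 100 0 0 0 44" --pt "10 165 100 0 0 0 44" --pt "12 195 95 0 0 0 44" --pt "13.5 217 75 0 0 0 44" --pt "14.3 227.5 50 0 0 0 44" --pt "14.3 227.5 30 0 0 0 44" --pt "14.3 227.5 30 0 0 0 44" --pt "14.3 227.5 30 0 0 0 44" --pt "14.3 227.5 30 0 0 0 44"

```text
clock: 21.03
ee_pos: [486.7, 48.3, 51.0]
tool_rot: [[-0.965, 0.261, 0.002], [0.261, 0.965, -0.002], [-0.003, -0.001, -1.0]]
ft_force: [0.1, -0.6, -0.4]
grip_width: 49.6
```

Run:
```python
from h import *
print(onz("top",[(233.25,205.25)],8))
s=snap("side","s12");t=snap("top","t12");o=bot.observe();print(o["ee_pos"],o["grip_width"],o["tool_rot"][:,2],o["ft_force"])
cv2.imwrite("pics/z12.png",np.hstack([cv2.resize(t[150:250,190:290],(400,400),interpolation=cv2.INTER_CUBIC),cv2.resize(s[160:230,235:305],(400,400),interpolation=cv2.INTER_CUBIC)]))
S=cv2.imread("pics/s10.png");cv2.imwrite("pics/z12b.png",cv2.resize(S[180:220,250:300],(750,600),interpolation=cv2.INTER_CUBIC))
```

```text
[[483.79594506  49.18837478   8.        ]]
[487.21843177  48.04697786  51.43061239] 49.47828787671173 [ 0.00353686 -0.00233439 -0.99999102] [-0.34970536 -0.94721283 -1.37516785]
```

View pics/z12.png

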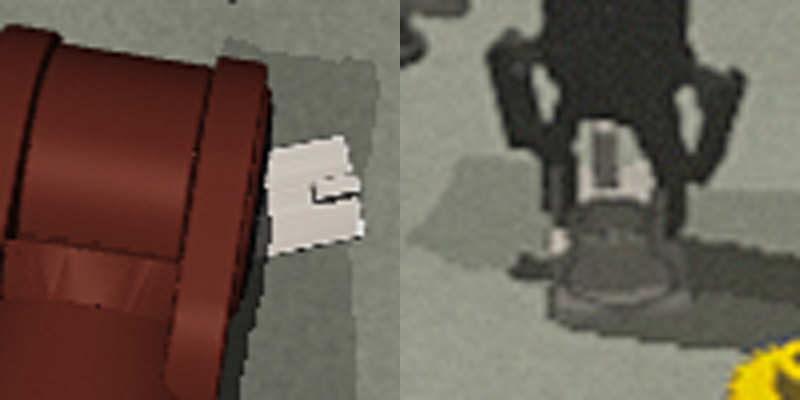

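View pics/z12b.png

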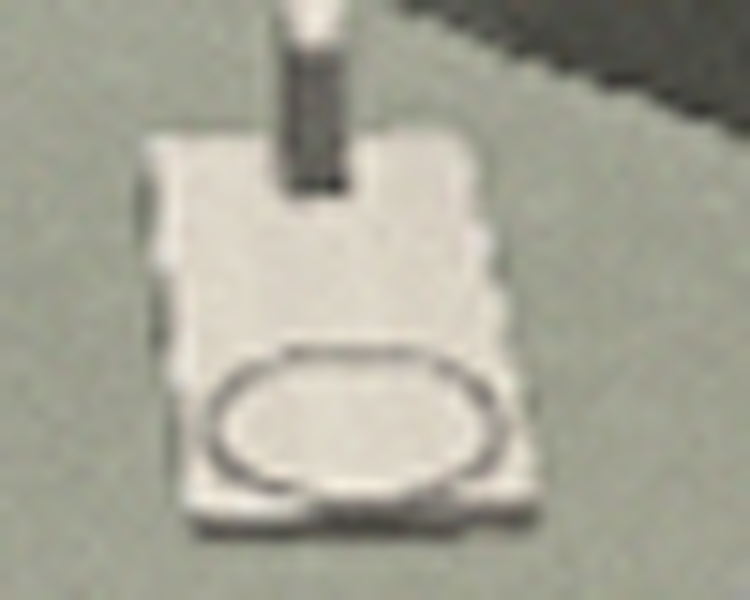

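Run:
```python
from h import *
s=cv2.imread("pics/s12.png")
cv2.imwrite("pics/z13.png",cv2.resize(np.clip(s[180:220,250:300].astype(int)*1.6,0,255).astype(np.uint8),(750,600),interpolation=cv2.INTER_CUBIC))
a=np.linspace(0,6.283,60)
print("seat side",onz("side",[((356+.5)/15-.5+250,(420+.5)/15-.5+180)],8))
```

```text
seat side [[482.61112453  44.08320224   8.        ]]
```

View pics/z13.png

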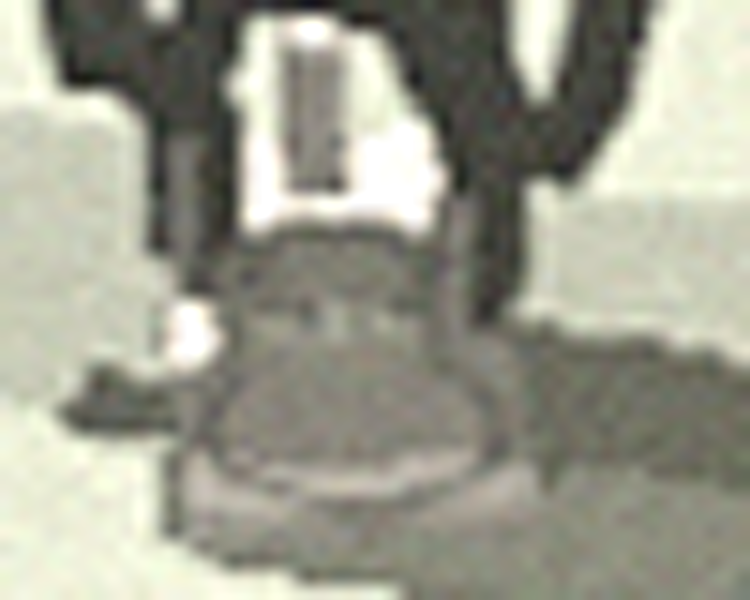

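drive_tool --pt "-1.5 0.5 -10 0 0.003 0 44" --pt "-1.5 0.5 -17 0 0.003 0 44" --pt "-1.5 0.5 -20 0 0.003 0 44" --pt "-1.5 0.5 -22 0 0.003 0 44" --pt "-1.5 0.5 -22.5 0 0.003 0 44" --pt "-1.5 0.5 -22.5 0 0.003 0 44"

```text
clock: 21.63
ee_pos: [485.5, 48.6, 28.7]
tool_rot: [[-0.965, 0.262, 0.0], [0.262, 0.965, -0.002], [-0.001, -0.002, -1.0]]
ft_force: [-1.1, -0.3, -0.8]
grip_width: 49.5
```

Run:
```python
from h import *
s=snap("side","s14");o=bot.observe();print(o["ee_pos"],o["grip_width"],o["tool_rot"][:,2],o["ft_force"])
cv2.imwrite("pics/z14.png",cv2.resize(np.clip(s[180:220,250:300].astype(int)*1.6,0,255).astype(np.uint8),(750,600),interpolation=cv2.INTER_CUBIC))
```

```text
[485.70262765  48.5523928   28.93716084] 49.035031429479105 [ 4.36985013e-04 -2.32540747e-03 -9.99997201e-01] [ 0.29614529 -0.45769537 -0.71475739]
```

View pics/z14.png

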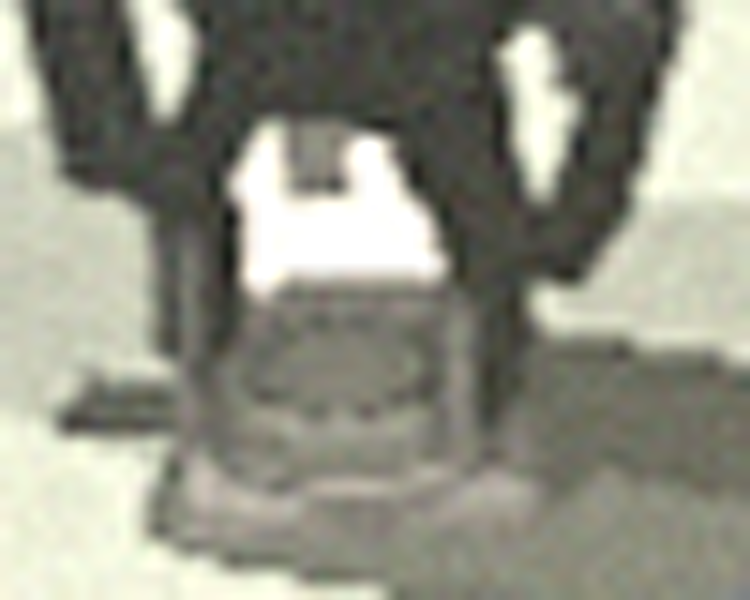

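drive_tool --pt "0 0 -0.7 0 0 0 44" --pt "0 0 -1.4 0 0 0 44" --pt "0 0 -1.4 0 0 0 44" --pt "0 0 -1.4 0 0 0 44"

```text
clock: 22.02
ee_pos: [485.9, 48.5, 27.7]
tool_rot: [[-0.965, 0.261, 0.001], [0.261, 0.965, -0.002], [-0.001, -0.002, -1.0]]
ft_force: [0.4, -0.0, -0.5]
grip_width: 49.4
```

drive_tool --pt "0 0 -0.8 0 0 0 44" --pt "0 0 -0.8 0 0 0 44" --pt "0 0 -0.8 0 0 0 44"

```text
clock: 22.27
ee_pos: [485.9, 48.5, 27.6]
tool_rot: [[-0.965, 0.261, 0.001], [0.261, 0.965, -0.003], [-0.001, -0.002, -1.0]]
ft_force: [-3.7, 0.7, 7.8]
grip_width: 49.0
```

drive_tool --pt "0 0 0 0 0 0 53" --pt "0 0 0 0 0 0 58" --pt "0 0 0 0 0 0 66" --pt "0 0 0 0 0 0 68" --pt "0 0 8 0 0 0 68" --pt "0 0 30 0 0 0 68" --pt "0 0 60 0 0 0 68" --pt "0 0 95 0 0 0 68" --pt "0 -20 130 0 0 0 60" --pt "0 -55 150 0 0 0 50" --pt "0 -95 150 0 0 0.1 40" --pt "0 -135 150 0 0 0.2 40" --pt "0 -175 150 0 0 0.3 40" --pt "0 -215 150 0 0 0.4 40" --pt "0 -255 150 0 0 0.455 40" --pt "0 -280 150 0 0 0.455 40" --pt "0 -280 150 0 0 0.455 40"

```text
clock: 23.68
ee_pos: [485.4, -236.1, 177.9]
tool_rot: [[-0.983, -0.185, 0.002], [-0.185, 0.983, -0.003], [-0.001, -0.004, -1.0]]
ft_force: [0.1, 0.3, -0.2]
grip_width: 40.1
```

Run:
```python
from h import *
R=np.round
s=snap("side","s15");t=snap("top","t15");o=bot.observe();print(o["ee_pos"],o["grip_width"],o["tool_rot"][:,2],o["ft_force"])
cv2.imwrite("pics/z15.png",np.hstack([cv2.resize(t[175:235,205:295],(600,400),interpolation=cv2.INTER_CUBIC)]))
g=cv2.cvtColor(t,cv2.COLOR_BGR2GRAY);m=(g>150).astype(np.uint8);k=np.zeros_like(m);k[175:235,205:295]=1
c,_=cv2.findContours(m*k,cv2.RETR_EXTERNAL,cv2.CHAIN_APPROX_NONE);c=max(c,key=cv2.contourArea)
P=onz("top",c.reshape(-1,2),8)[:,:2].astype(np.float32);print(cv2.minAreaRect(P))
```

```text
[ 485.53849705 -232.21480292  177.87153284] 39.8271080606511 [ 0.00154576 -0.00157522 -0.99999756] [-0.63640263  1.06160838  0.07903568]
((493.1028747558594, 2.0327224731445312), (69.73759460449219, 157.2821044921875), 10.845840454101562)
```

View pics/z15.png

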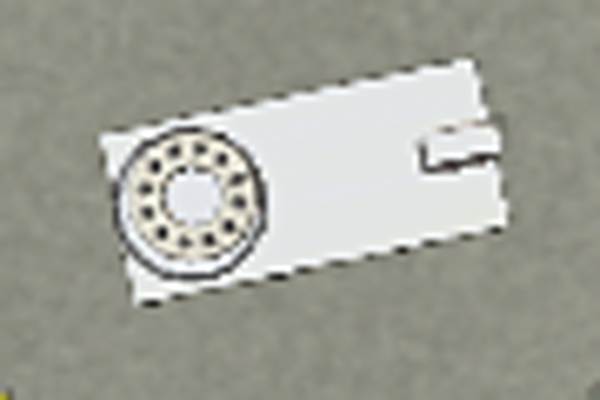

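Run:
```python
from h import *
R=np.round
t=cv2.imread("pics/t15.png").astype(float);t0=cv2.imread("pics/top0.png").astype(float)
# bearing is yellowish vs plate bluish : r-b
for nm,im in(("t15",t),):
    d=(im[:,:,2]-im[:,:,0]);d=d[190:222,218:250];v=im.mean(2)[190:222,218:250]
    k=np.zeros(d.shape);yy,xx=np.mgrid[:32,:32];k=(np.hypot(xx-15.7,yy-14.7)<9.5)
    w=np.clip(d,0,30)*k;print("brg",218+(xx*w).sum()/w.sum(),190+(yy*w).sum()/w.sum())
    u=(218+(xx*w).sum()/w.sum(),190+(yy*w).sum()/w.sum());print(R(onz("top",[u],20),1))
    # bore: bluish blob inside r<5
    kb=(np.hypot(xx-(u[0]-218),yy-(u[1]-190))<6);wb=np.clip(12-d,0,20)*kb*(v>170);ub=(218+(xx*wb).sum()/wb.sum(),190+(yy*wb).sum()/wb.sum());print("bore",ub,R(onz("top",[ub],20),1))
g=t0.mean(2)
yy,xx=np.mgrid[190:222,218:250];r=np.hypot(xx-233.25,yy-205.25);k=(r<14)&(r>9)
w=np.clip(190-g[190:222,218:250],0,200)*k;
P=np.c_[xx[w>15],yy[w>15]];print("seat circ",R(circ(onz("top",P,8))[0],1),circ(onz("top",P,8))[1])
cv2.imwrite("pics/z16.png",np.hstack([cv2.resize(a[188:224,216:252].astype(np.uint8),(396,396),interpolation=cv2.INTER_NEAREST) for a in (t0,t)]))
```

```text
brg 233.68300445576065 204.61712285168682
[[485.1  47.5  20. ]]
bore (np.float64(233.72834645669292), np.float64(204.13090551181102)) [[486.4  47.3  20. ]]
seat circ [483.3  51.2] 31.246662504535244
```

View pics/z16.png

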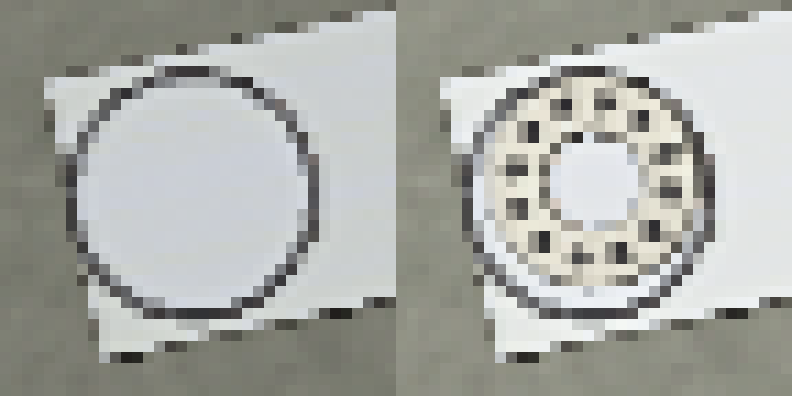

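The crop shows the bearing inside the ring but about 2–3 mm off centre, toward +x and -y. I'll pick it up again and shift it.

drive_tool --pt "0 40 0 0 0 0 68" --pt "0 80 0 0 0 0 68" --pt "0 120 0 0 0 0 68" --pt "0 160 0 0 0 0 68" --pt "0 200 0 0 0 0 68" --pt "0 240 -20 0 0 0 68" --pt "0 270 -50 0 0 0 68" --pt "0 280 -90 0 0 0 68" --pt "0 280 -110 0 0 0 68" --pt "0 280 -120 0 0 0 68" --pt "0 280 -120 0 0 0 68" --pt "0 280 -120 0 0 0 68"

```text
clock: 24.78
ee_pos: [485.7, 47.9, 58.9]
tool_rot: [[-0.982, -0.188, 0.002], [-0.188, 0.982, -0.002], [-0.002, -0.002, -1.0]]
ft_force: [-0.3, 0.4, 0.7]
grip_width: 68.0
```

drive_tool --pt "0 0 -15 0 0 0 68" --pt "0 0 -25 0 0 0 68" --pt "0 0 -30 0 0 0 68" --pt "0 0 -31 0 0 0 68" --pt "0 0 -31 0 0 0 68" --pt "0 0 -31 0 0 0 58" --pt "0 0 -31 0 0 0 50" --pt "0 0 -31 0 0 0 44" --pt "0 0 -31 0 0 0 44" --pt "0 0 -31 0 0 0 44" --pt "0 0 -31 0 0 0 44"

```text
clock: 25.7
ee_pos: [486.3, 47.7, 29.2]
tool_rot: [[-0.982, -0.188, 0.003], [-0.188, 0.982, -0.002], [-0.003, -0.003, -1.0]]
ft_force: [-3.6, -0.1, 6.6]
grip_width: 49.8
```

drive_tool --pt "0 0 3 0 0 0 44" --pt "0 0 4 0 0 0 44" --pt "-2.2 1.9 4 0 0 0 44" --pt "-2.2 1.9 4 0 0 0 44" --pt "-2.2 1.9 4 0 0 0 44" --pt "-2.2 1.9 1 0 0 0 44" --pt "-2.2 1.9 -0.5 0 0 0 44" --pt "-2.2 1.9 -1 0 0 0 44" --pt "-2.2 1.9 -1 0 0 0 44" --pt "-2.2 1.9 -1 0 0 0 44"

```text
clock: 26.53
ee_pos: [484.2, 49.6, 29.1]
tool_rot: [[-0.982, -0.188, 0.003], [-0.188, 0.982, -0.002], [-0.003, -0.003, -1.0]]
ft_force: [-6.1, 1.2, 12.2]
grip_width: 49.3
```

drive_tool --pt "0 0 0.5 0 0 0 53" --pt "0 0 0.5 0 0 0 58" --pt "0 0 0.5 0 0 0 66" --pt "0 0 0.5 0 0 0 68" --pt "0 0 8 0 0 0 68" --pt "0 0 30 0 0 0 68" --pt "0 0 60 0 0 0 68" --pt "0 0 95 0 0 0 60" --pt "0 -20 130 0 0 0 50" --pt "0 -55 140 0 0 0 40" --pt "0 -95 140 0 0 0 35" --pt "0 -135 140 0 0 0 35" --pt "0 -175 140 0 0 0 35" --pt "0 -215 140 0 0 0 35" --pt "0 -250 140 0 0 0 35" --pt "0 -250 140 0 0 0 35" --pt "0 -250 140 0 0 0 35"

```text
clock: 27.95
ee_pos: [483.8, -201.9, 169.3]
tool_rot: [[-0.983, -0.185, 0.003], [-0.185, 0.983, -0.002], [-0.003, -0.003, -1.0]]
ft_force: [0.1, 1.0, -0.1]
grip_width: 35.1
```

Run:
```python
from h import *
t=snap("top","t17");o=bot.observe();print(o["ee_pos"],o["grip_width"],o["tool_rot"][:,2],o["ft_force"])
g=cv2.cvtColor(t,cv2.COLOR_BGR2GRAY);m=(g>150).astype(np.uint8);k=np.zeros_like(m);k[175:235,205:295]=1
c,_=cv2.findContours(m*k,cv2.RETR_EXTERNAL,cv2.CHAIN_APPROX_NONE);c=max(c,key=cv2.contourArea)
P=onz("top",c.reshape(-1,2),8)[:,:2].astype(np.float32);print(cv2.minAreaRect(P))
cv2.imwrite("pics/z17.png",np.hstack([cv2.resize(t[188:224,216:252],(396,396),interpolation=cv2.INTER_NEAREST),cv2.resize(t[180:216,256:292],(396,396),interpolation=cv2.INTER_NEAREST)]))
```

```text
[ 483.96783967 -200.6295384   169.29906461] 34.66816943587108 [ 0.00308472 -0.00168749 -0.99999382] [-0.52880982  1.10987434 -0.02584552]
((493.1028747558594, 2.0327224731445312), (69.73759460449219, 157.2821044921875), 10.845840454101562)
```

View pics/z17.png

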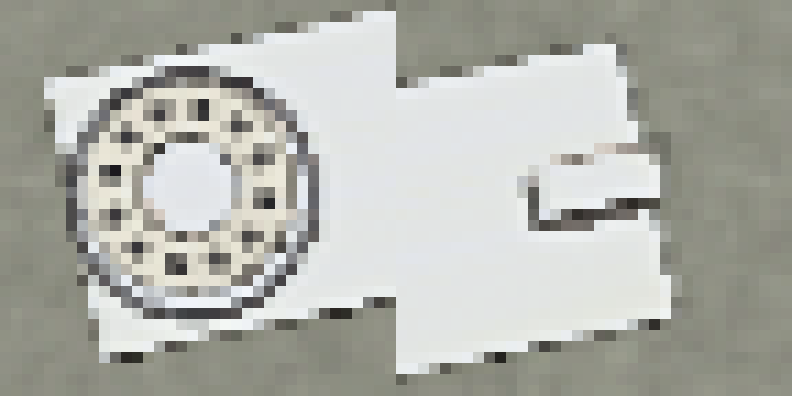

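The bearing now sits centred on the ring, within about 1 mm, and the plate hasn't moved. Next I'll grip the tab at about (506,-59).

drive_tool --pt "6 35 0 0 0 0 35" --pt "12 70 0 0 0 0 35" --pt "18 105 0 0 0 0 35" --pt "22 135 0 0 0 0 35" --pt "22 141 -10 0 0 0 35" --pt "22 141 -35 0 0 0 35" --pt "22 141 -65 0 0 0 35" --pt "22 141 -85 0 0 0 35" --pt "22 141 -85 0 0 0 35" --pt "22 141 -85 0 0 0 35" --pt "22 141 -85 0 0 0 35"

```text
clock: 28.92
ee_pos: [506.6, -59.4, 85.9]
tool_rot: [[-0.982, -0.187, 0.005], [-0.187, 0.982, -0.002], [-0.004, -0.003, -1.0]]
ft_force: [-0.0, 0.4, -0.3]
grip_width: 35.0
```

Run:
```python
from h import *
s=snap("side","s18");o=bot.observe();print(o["ee_pos"],o["grip_width"],o["tool_rot"][:,2],o["ft_force"])
cv2.imwrite("pics/z18.png",np.hstack([cv2.resize(s[150:220,235:305],(500,500),interpolation=cv2.INTER_CUBIC)]))
```

```text
[506.94721491 -59.71258138  86.26679314] 34.67338174206441 [ 0.00545121 -0.00261486 -0.99998172] [0.09336117 0.61805901 1.42116466]
```

View pics/z18.png

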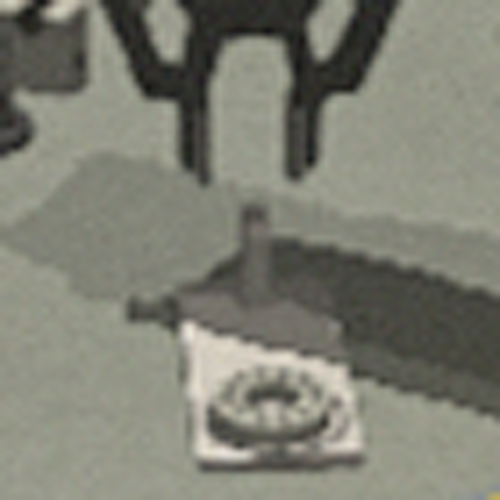

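The tab is midway between the fingers. I'll lower and grip gently.

drive_tool --pt "-0.6 0.2 -20 0.0026 0.0055 0 35" --pt "-0.6 0.2 -40 0.0026 0.0055 0 35" --pt "-0.6 0.2 -50 0.0026 0.0055 0 35" --pt "-0.6 0.2 -52 0.0026 0.0055 0 35" --pt "-0.6 0.2 -52 0.0026 0.0055 0 28" --pt "-0.6 0.2 -52 0.0026 0.0055 0 22" --pt "-0.6 0.2 -52 0.0026 0.0055 0 17" --pt "-0.6 0.2 -52 0.0026 0.0055 0 13" --pt "-0.6 0.2 -52 0.0026 0.0055 0 10" --pt "-0.6 0.2 -52 0.0026 0.0055 0 6" --pt "-0.6 0.2 -52 0.0026 0.0055 0 4" --pt "-0.6 0.2 -52 0.0026 0.0055 0 4" --pt "-0.6 0.2 -52 0.0026 0.0055 0 4" --grip_force 25

```text
clock: 30.05
ee_pos: [506.9, -59.8, 35.4]
tool_rot: [[-0.982, -0.187, 0.001], [-0.187, 0.982, -0.001], [-0.001, -0.001, -1.0]]
ft_force: [-3.0, -0.2, 6.9]
grip_width: 11.7
```

drive_tool --pt "0 0 0 0 0 0 4" --pt "0 0 0 0 0 0 4" --pt "-0.5 0 0 0 0 -0.01 4" --pt "-1 0 0 0 0 -0.03 4" --pt "-2 0 0 0 0 -0.06 4" --pt "-4 0 0 0 0 -0.1 4" --pt "-6 0 0 0 0 -0.14 4" --pt "-8 -0.2 0 0 0 -0.18 4" --pt "-10 -0.3 0 0 0 -0.22 4" --pt "-12 -0.4 0 0 0 -0.26 4" --pt "-14 -0.4 0 0 0 -0.3 4" --pt "-16 -0.5 0 0 0 -0.34 4" --pt "-18 -0.6 0 0 0 -0.38 4" --pt "-20 -0.7 0 0 0 -0.42 4" --pt "-22 -0.8 0 0 0 -0.46 4" --pt "-24 -0.8 0 0 0 -0.5 4" --pt "-26 -0.9 0 0 0 -0.54 4" --pt "-27 -1 0 0 0 -0.57 4" --pt "-28 -1 0 0 0 -0.59 4" --pt "-28 -1 0 0 0 -0.6 4" --grip_force 60

```text
clock: 31.72
ee_pos: [478.7, -60.6, 35.5]
tool_rot: [[-0.916, 0.402, 0.0], [0.402, 0.916, -0.001], [-0.001, -0.001, -1.0]]
ft_force: [-1.3, 1.5, 2.6]
grip_width: 11.1
```

Run:
```python
from h import *
s=snap("side","s19");t=snap("top","t19");o=bot.observe();print(o["ee_pos"],o["grip_width"],o["tool_rot"],o["ft_force"])
cv2.imwrite("pics/z19.png",np.hstack([cv2.resize(t[150:250,200:300],(400,400),interpolation=cv2.INTER_CUBIC),cv2.resize(s[150:220,235:305],(400,400),interpolation=cv2.INTER_CUBIC)]))
```

```text
[478.73726543 -60.66648843  35.50767662] 11.204147998530816 [[-9.16215244e-01  4.00686406e-01  1.75568054e-04]
 [ 4.00686072e-01  9.16214902e-01 -9.61484050e-04]
 [-5.46111656e-04 -8.10578669e-04 -9.99999522e-01]] [-3.20216268  2.13403769  3.88453413]
```

View pics/z19.png

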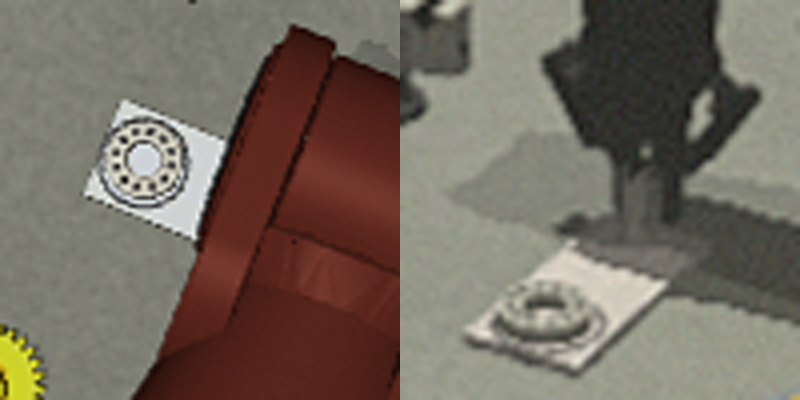

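The plate turns with the tab and the bearing stays put in its ring. I'll finish the turn.

drive_tool --pt "-0.5 0 0 0 0 -0.01 4" --pt "-1 0 0 0 0 -0.03 4" --pt "-3 0 0 0 0 -0.07 4" --pt "-5 -0.1 0 0 0 -0.12 4" --pt "-7 -0.2 0 0 0 -0.18 4" --pt "-9 -0.3 0 0 0 -0.24 4" --pt "-11 -0.4 0 0 0 -0.3 4" --pt "-13 -0.4 0 0 0 -0.36 4" --pt "-15 -0.5 0 0 0 -0.42 4" --pt "-17 -0.6 0 0 0 -0.48 4" --pt "-19 -0.7 0 0 0 -0.54 4" --pt "-21 -0.8 0 0 0 -0.6 4" --pt "-23 -0.8 0 0 0 -0.66 4" --pt "-25 -0.9 0 0 0 -0.72 4" --pt "-27 -1 0 0 0 -0.78 4" --pt "-29 -1 0 0 0 -0.84 4" --pt "-31 -1.1 0 0 0 -0.89 4" --pt "-33 -1.2 0 0 0 -0.93 4" --pt "-33.8 -1.2 0 0 0 -0.949 4" --pt "-33.8 -1.2 0 0 0 -0.949 4"

```text
clock: 33.48
ee_pos: [444.9, -61.8, 35.5]
tool_rot: [[-0.207, 0.978, -0.0], [0.978, 0.207, -0.001], [-0.0, -0.001, -1.0]]
ft_force: [0.2, 0.9, 1.3]
grip_width: 11.2
```

Run:
```python
from h import *
s=snap("side","s20");t=snap("top","t20");o=bot.observe();print(o["ee_pos"],o["grip_width"],o["tool_rot"],o["ft_force"])
cv2.imwrite("pics/z20.png",np.hstack([cv2.resize(t[90:230,200:300],(400,560),interpolation=cv2.INTER_CUBIC),cv2.resize(s[140:238,225:295],(400,560),interpolation=cv2.INTER_CUBIC)]))
```

```text
[444.98420293 -61.95308364  35.50008283] 11.014198689793814 [[-2.08549264e-01  9.78011674e-01 -6.08225017e-04]
 [ 9.78011621e-01  2.08548734e-01 -8.33549160e-04]
 [-6.88376252e-04 -7.68687199e-04 -9.99999468e-01]] [-0.87313973  0.09213755  0.65318389]
```

View pics/z20.png

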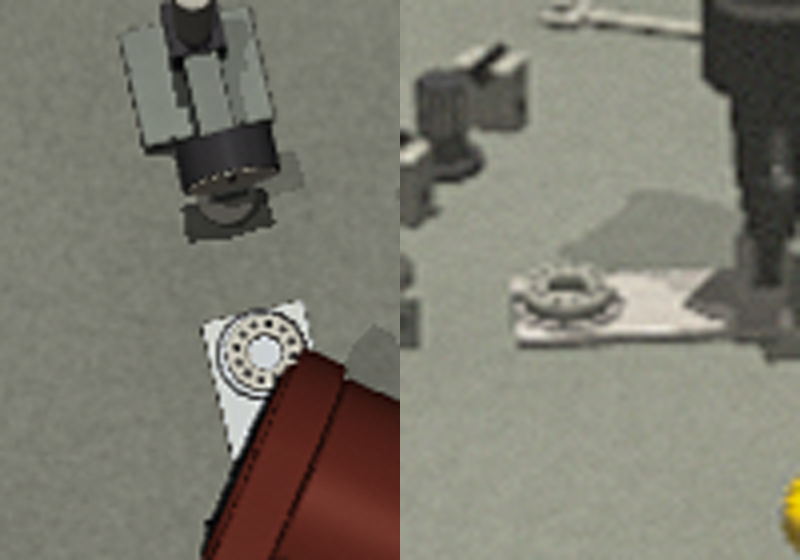

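Run:
```python
from h import *
R=np.round
t=cv2.imread("pics/t20.png");s=cv2.imread("pics/s20.png")
a=cv2.resize(t[160:196,246:282],(396,396),interpolation=cv2.INTER_NEAREST);b=cv2.resize(s[172:208,236:272],(396,396),interpolation=cv2.INTER_NEAREST)
cv2.imwrite("pics/z21.png",np.hstack([a,b]))
# predicted tab & seat
print(R(onz("top",[(265.6,177.1)],20),1),tri((265.6,177.1),(254.3,189.7)),"head",tri((256.5,138.75),(220.95,188.4)))
```

```text
[[557.  -38.8  20. ]] (array([554.90777231, -38.95560026,  20.40054756]), np.float64(4.194675169197822)) head (array([657.82757972, -16.27646882,  30.63902336]), np.float64(1.2532437215189354))
```

View pics/z21.png

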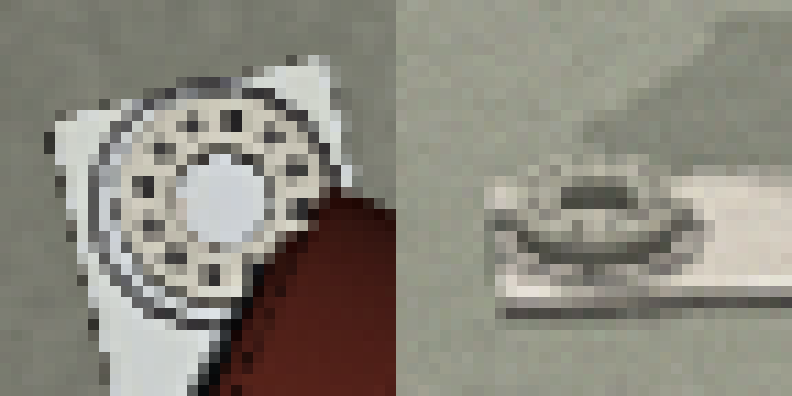

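Run:
```python
from h import *
from scipy.optimize import brentq
def xs(col,y,z): return brentq(lambda x:proj("side",[[x,y,z]])[0,0]-col,300,900)
for c in (253.6,253.8,254.1): print("brg x side",c,xs(c,-39.2,20))
for c in (220.7,220.95,221.2): print("head x side",c,xs(c,-16.3,28))
print("brg top",onz("top",[(265.8,177.4)],20),"head top",onz("top",[(256.5,138.75)],28))
```

```text
brg x side 253.6 555.116596300131
brg x side 253.8 554.4654577877908
brg x side 254.1 553.488877559606
head x side 220.7 658.1407302849873
head x side 220.95 657.3240406177838
head x side 221.2 656.5074911385756
brg top [[556.23261955 -39.29910433  20.        ]] head top [[658.97415464 -16.24137086  28.        ]]
```

drive_tool --pt "1 0.2 0 0 0 0 4" --pt "3 0.7 0 0 0 0 4" --pt "6 1.3 0 0 0 0 4" --pt "11 2.5 0 0 0 0 4" --pt "16 3.6 0 0 0 0 4" --pt "21 4.7 0 0 0 0 4" --pt "26 5.8 0 0 0 0 4" --pt "31 7 0 0 0 0 4" --pt "36 8.1 0 0 0 0 4" --pt "41 9.2 0 0 0 0 4" --pt "46 10.3 0 0 0 0 4" --pt "51 11.5 0 0 0 0 4" --pt "56 12.6 0 0 0 0 4" --pt "61 13.7 0 0 0 0 4" --pt "66 14.8 0 0 0 0 4" --pt "71 16 0 0 0 0 4" --pt "75 16.9 0 0 0 0 4" --pt "78 17.5 0 0 0 0 4" --pt "80 18 0 0 0 0 4" --pt "80 18 0 0 0 0 4"

```text
clock: 35.25
ee_pos: [525.6, -43.8, 35.5]
tool_rot: [[-0.209, 0.978, 0.0], [0.978, 0.209, -0.001], [-0.001, 0.0, -1.0]]
ft_force: [-0.5, 0.4, 1.6]
grip_width: 11.3
```

Run:
```python
from h import *
s=snap("side","s22");t=snap("top","t22");o=bot.observe();print(o["ee_pos"],o["grip_width"],o["tool_rot"][:,0],o["ft_force"])
cv2.imwrite("pics/z22.png",np.hstack([cv2.resize(t[110:182,230:290],(400,480),interpolation=cv2.INTER_CUBIC),cv2.resize(s[160:208,205:245],(400,480),interpolation=cv2.INTER_CUBIC)]))
```

```text
[525.6363588  -43.82508864  35.50997859] 10.912605012369163 [-2.08714392e-01  9.77976465e-01 -5.80388926e-04] [1.64808158 0.15336871 0.34493726]
```

View pics/z22.png

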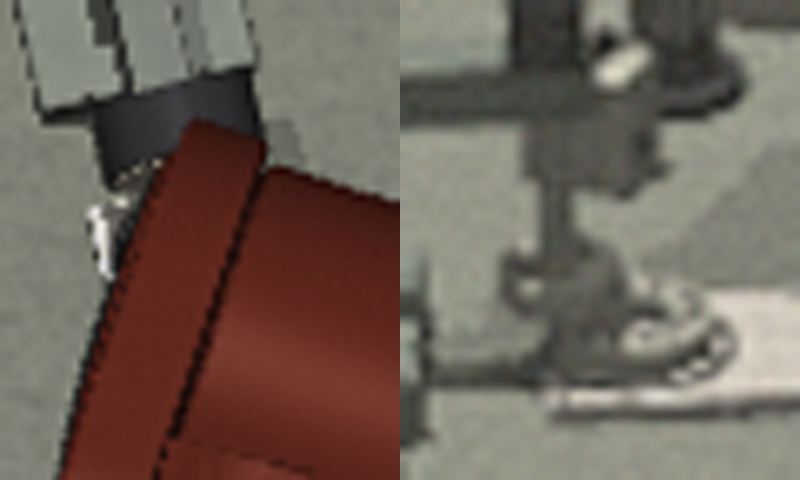

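Run:
```python
from h import *
s=cv2.imread("pics/s22.png");cv2.imwrite("pics/z23.png",cv2.resize(s[60:220,170:350],(720,600),interpolation=cv2.INTER_CUBIC))
```

```text
(no output)
```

View pics/z23.png

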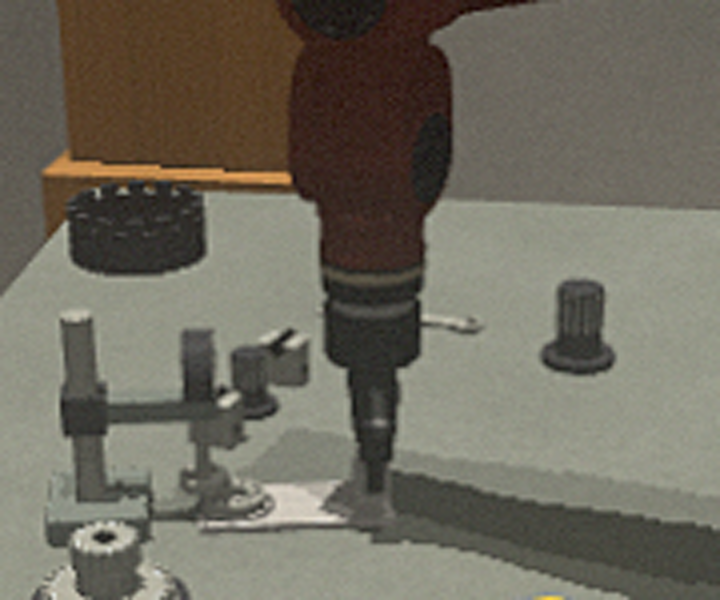

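There is about 80 mm between the wrist and the dial, and the bearing passes under the head without contact. I'll finish the slide.

drive_tool --pt "1 0.2 0 0 0 0 4" --pt "3 0.7 0 0 0 0 4" --pt "6 1.3 0 0 0 0 4" --pt "9 2 0 0 0 0 4" --pt "12 2.7 0 0 0 0 4" --pt "15 3.4 0 0 0 0 4" --pt "18 4 0 0 0 0 4" --pt "20 4.5 0 0 0 0 4" --pt "21.5 4.8 0 0 0 0 4" --pt "22.1 5 0 0 0 0 4" --pt "22.1 5 0 0 0 0 4" --pt "22.1 5 0 0 0 0 4"

```text
clock: 36.35
ee_pos: [547.9, -38.8, 35.5]
tool_rot: [[-0.209, 0.978, 0.001], [0.978, 0.209, -0.0], [-0.001, 0.001, -1.0]]
ft_force: [-3.3, -0.2, 3.2]
grip_width: 10.8
```

Run:
```python
from h import *
s=snap("side","s24");o=bot.observe();print(o["ee_pos"],o["grip_width"],o["tool_rot"][:,0],o["ft_force"])
cv2.imwrite("pics/z24.png",cv2.resize(np.clip(s[175:205,205:240].astype(int)*1.5,0,255).astype(np.uint8),None,fx=20,fy=20,interpolation=cv2.INTER_NEAREST))
```

```text
[547.86379731 -38.7854697   35.50505945] 11.16464191649131 [-2.08824868e-01  9.77952874e-01 -5.91796182e-04] [-2.81224526 -1.58704888  4.21120145]
```

View pics/z24.png

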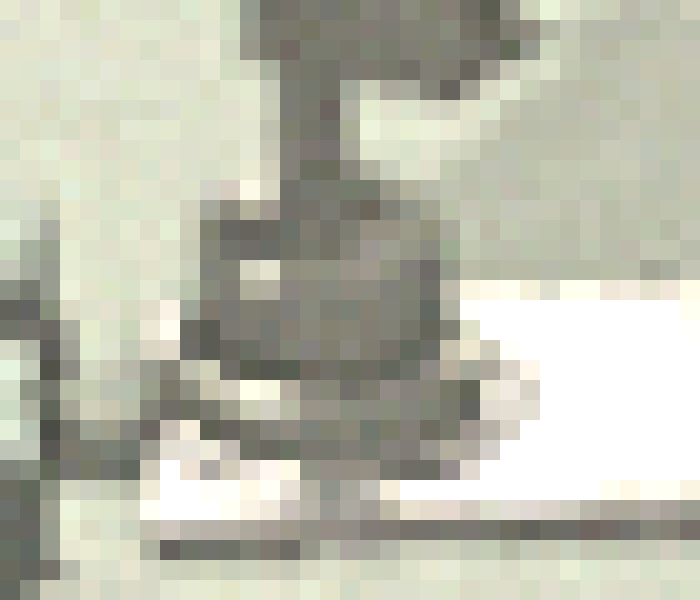

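The bearing spans columns 160–480 of the crop and the head 200–445, so they are centred along x. I'll release and withdraw.

drive_tool --pt "0 0 0 0 0 0 14" --pt "0 0 0 0 0 0 18" --pt "0 0 0 0 0 0 24" --pt "0 0 0 0 0 0 32" --pt "0 0 0 0 0 0 32" --pt "0 0 10 0 0 0 32" --pt "0 0 30 0 0 0 32" --pt "0 0 55 0 0 0 32" --pt "-15 -5 85 0 0 0 32" --pt "-45 -10 115 0 0 0 32" --pt "-75 -30 140 0 0 0 32" --pt "-90 -65 150 0 0 0 32" --pt "-95 -105 150 0 0 0 32" --pt "-95 -145 150 0 0 0 32" --pt "-95 -185 150 0 0 0 32" --pt "-95 -225 150 0 0 0 32" --pt "-95 -265 150 0 0 0 32" --pt "-95 -300 150 0 0 0 32" --pt "-95 -300 150 0 0 0 32" --pt "-95 -300 150 0 0 0 32"

```text
clock: 38.07
ee_pos: [452.3, -340.3, 185.7]
tool_rot: [[-0.206, 0.979, 0.001], [0.979, 0.206, 0.0], [-0.0, 0.001, -1.0]]
ft_force: [1.1, -0.0, 0.1]
grip_width: 31.9
```

Run:
```python
from h import *
s=snap("side","s25");t=snap("top","t25");o=bot.observe();print(o["ee_pos"],o["grip_width"],o["ft_force"])
cv2.imwrite("pics/z25.png",np.hstack([cv2.resize(t[100:190,225:285],(400,600),interpolation=cv2.INTER_CUBIC),cv2.resize(s[150:210,205:245],(400,600),interpolation=cv2.INTER_CUBIC)]))
```

```text
[ 452.8623802  -338.22756098  185.94392434] 31.914939230071145 [ 0.35843839  0.79208386 -0.06143566]
```

View pics/z25.png

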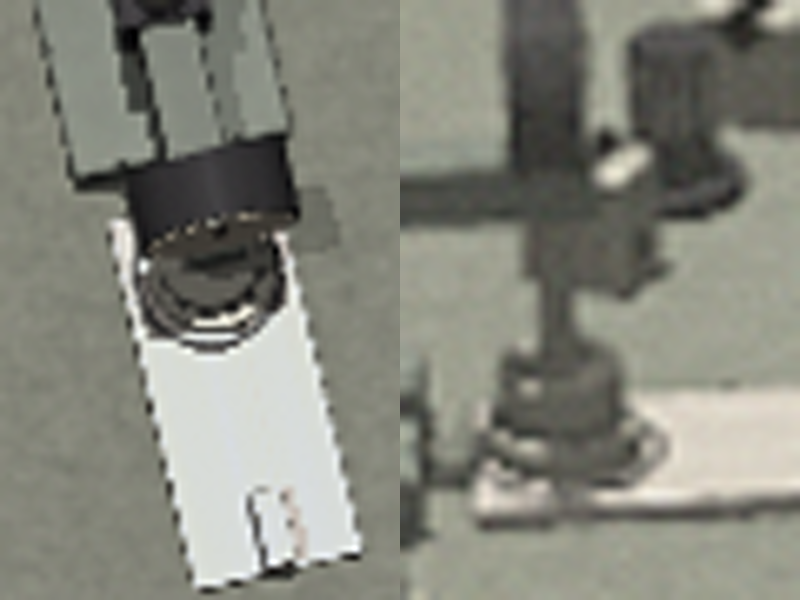

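View pics/t25.png

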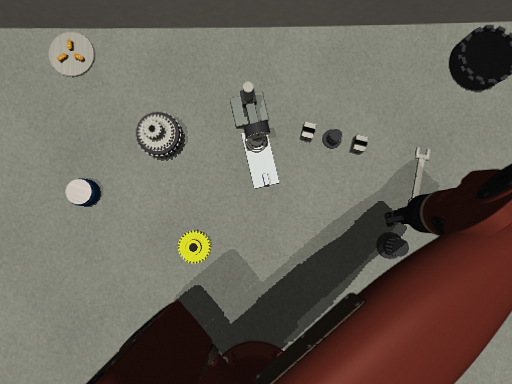

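Run:
```python
from h import *
R=np.round
t=cv2.imread("pics/t25.png");s=cv2.imread("pics/s25.png")
a=cv2.resize(np.clip(t[128:158,240:272].astype(int)*1.5,0,255).astype(np.uint8),(400,375),interpolation=cv2.INTER_NEAREST)
b=cv2.resize(np.clip(t[120:158,300:372].astype(int)*1.5,0,255).astype(np.uint8),(396,209),interpolation=cv2.INTER_NEAREST)
b=cv2.copyMakeBorder(b,0,375-209,0,0,cv2.BORDER_CONSTANT);cv2.imwrite("pics/z26.png",np.hstack([a,b]))
g=cv2.cvtColor(t,cv2.COLOR_BGR2GRAY);m=(g>150).astype(np.uint8)
# right and rear plate edges only: points with row>152
k=np.zeros_like(m);k[150:195,235:290]=1
c,_=cv2.findContours(m*k,cv2.RETR_EXTERNAL,cv2.CHAIN_APPROX_NONE);c=max(c,key=cv2.contourArea).reshape(-1,2);c=c[c[:,1]>151]
P=onz("top",c,8)[:,:2].astype(np.float32);r=cv2.minAreaRect(P);print(r,R(cv2.boxPoints(r),1))
for n,x0,x1 in [("bl",300,318),("br",352,370)]:
    k=np.zeros_like(m);k[115:155,x0:x1]=1; yy,xx=np.nonzero(m*k); rr=cv2.minAreaRect(onz("top",np.c_[xx,yy],45)[:,:2].astype(np.float32)); print(n,rr[0])
```

```text
((585.5850830078125, -31.099365234375), (99.95247650146484, 70.95944213867188), 12.291766166687012) [[529.2  -7.1]
 [544.3 -76.4]
 [642.  -55.1]
 [626.9  14.2]]
bl (677.2928466796875, -153.21067810058594)
br (641.5249633789062, -288.2214050292969)
```

View pics/z26.png

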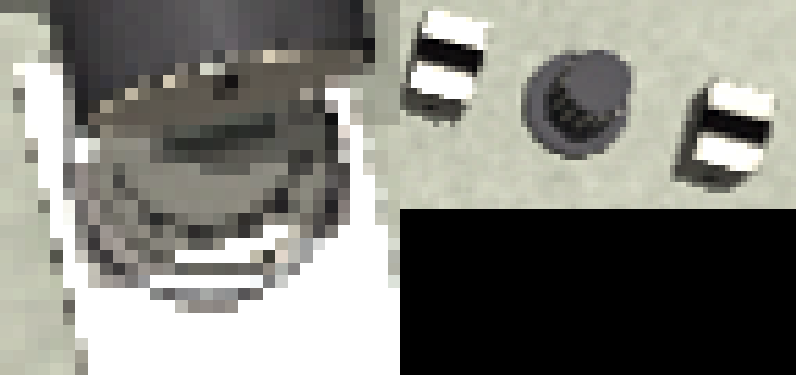

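Run:
```python
from h import *
R=np.round
print(R(onz("top",[(336.4,133.9)],60),1),R(onz("top",[(331.7,138.2)],6),1))
s0=cv2.imread("pics/side0.png");s=cv2.imread("pics/s25.png");t0=cv2.imread("pics/top0.png");t=cv2.imread("pics/t25.png")
d=np.abs(s.astype(int)-s0).max(2);
for nm,y0,y1,x0,x1 in(("gauge col side",138,180,180,235),("tin side",265,310,215,260),("wrench side",138,152,246,278)):print(nm,(d[y0:y1,x0:x1]>40).sum())
D=np.abs(t.astype(int)-t0).max(2);print("tin top",(D[170:215,60:110]>40).sum(),"gauge top",(D[78:135,228:272]>40).sum(),"yellow",(D[228:266,175:213]>40).sum(),"wrench",(D[145:165,410:432]>40).sum())
cv2.imwrite("pics/z27.png",cv2.resize(s[110:320,150:370],(629,600),interpolation=cv2.INTER_CUBIC))
```

```text
[[ 661.8 -222.2   60. ]] [[ 661.2 -220.8    6. ]]
gauge col side 114
tin side 0
wrench side 0
tin top 0 gauge top 7 yellow 0 wrench 0
```

View pics/z27.png

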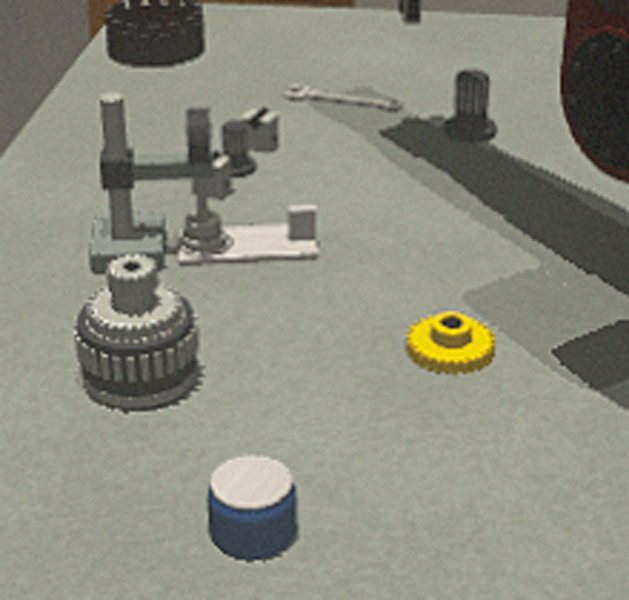

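Run:
```python
from rig import bot
print(bot.observe()["clock"],bot.hand_in())
```

```text
the job is handed in; nothing more can be done
38.1667 None
```

I did the whole layout in the order you asked and handed it in at 38.2 s of the 149 s allowed. The robot had let go of everything and moved clear.

| Part | Where it is | Last check |
|---|---|---|
| Large gear | Flat on the drum, boss up | Looks concentric; camera and arm readings put it within 1–2 mm |
| Small gear | Flat on the large gear's boss | Within about 1 mm of centre, using both cameras; the top camera alone gave about 2 mm |
| Hub (the smaller one) | Upright between the V-blocks | About 2–2.5 mm off the midpoint, mostly square to the line between the blocks; I left it there |
| Bearing | Inside the seat ring on the plate | First placing was 2–3 mm off, so I picked it up and set it again; now about 1 mm off |
| Loaded plate | Under the gauge head | Bearing centred under the head to about 1–2 mm; the side view agrees |

- **Measurement limit:** the dial partly hides the gauge head from above. The two cameras differ by about 1.5 mm on its position.
- **Gauge:** force stayed low throughout the slide, and before/after pictures from above show no change. The side-view comparison did show changed pixels around it. I put those down to the hub and plate now in view and didn't check further.
- **Left alone:** the tin and the yellow gear show no change in the before/after pictures. The wrench shows none either in the parts I compared.

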